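# Close the treatment jars with their own lids and put them back in place

## Robot

A 7-joint arm with a two-finger parallel gripper is mounted at the origin on the work surface. World frame = base frame: x ahead of the robot, y to its left, z up, the work surface at z = 0. Lengths are in m, angles in rad, forces in N, time in s.
With the tool pointing down it reaches from about 0.425 to 0.925 m from the base axis. Payload 6.8 kg.
Tool frame: the origin (TCP) lies on the mounting face of the last link; the fingertips stand 173 mm ahead of it and the grasp point (between the pads) lies 155 mm ahead of it; z points along the fingers, y is the direction in which the jaws open and shut (so a half turn about z gives the same grasp; the last joint's range is limited). The gripper opens to 85 mm and grips with 20 to 120 N. Pads are 22 mm wide; open, the fingers measure 114 mm over their backs; the gripper's body (76 mm by 85 mm) begins 54 mm behind the grasp point. The pads swing forward as they close: fully open they stand 13 mm farther back than shut.
Start: joints at [1.216, 0.477, 0.022, 1.555, -0.011, 1.109, -0.083], TCP at [0.165, -0.655, 0.405] pointing down, gripper open.
Joint ranges: [-2.96, 2.96], [-0.34, 2.1], [-1.41, 1.46], [0.24, 2.44], [-1.37, 4.51], [0.17, 1.92], [-2.96, 2.96]. Speed limits (rad/s): [2.39, 2.39, 3.14, 3.14, 3.14, 3.14, 3.14].

## Interface

Orientations are given as a unit quaternion [w, x, y, z].
In Python, from station import sensors, read_camera, bot gives the robot as it stands. The module is installed in compiled form; this text tells all that it offers.
- The arm moves only by the tool play_rows, never from a script. Its argument "commands" is a list of rows, each a list of 4 numbers: the shift along the tool's x, y, z in m, then the turn about the tool's z in degrees. A call has 1 to 20 rows; each row shifts and turns the commanded pose from where the row before left it, along the tool's axes as they then stand; what a row does not reach is not made up. A row lasts 1/10 s, in which the tool goes at most 50 mm and 8.59 degrees, less where a joint would pass 70% of its speed; a pose out of reach is approached as far as the arm can. A call with a gripper value outside its range is refused whole. "claw" is the finger opening in m, from 0 to 0.0854, set as the call begins (left out, the last holds). The fingers move at their own pace and stop on an object; "force" is the grip in N (left out, the last holds). Time passes only in rows, so rows that do not move let the fingers close. It gives the time, the measured TCP pose, the force and the opening at its end, in the units of the state.
- sensors.get_obs(): the state, without advancing time (a new reading comes with each control period).
- read_camera(name): name is "scene" or "top" or "wrist"; returns a dict with "frame" (420x560x3 uint8, blue, green, red), "depth" (420x560 float32, m along the optical axis (not along the pixel's ray), 0 where there is no reading), "fx", "fy", "cx", "cy" (pixels), "rvec" (rotation vector, rad) and "tvec" (3), from world to camera coordinates, as OpenCV has them; the wrist camera has in their place "T_tool_cam" (4x4, takes a point from camera to tool coordinates, whose origin is the TCP and whose axes are the flange's). Camera axes: x right, y down, z forward; pixel columns grow to the right and rows downward; lengths in m; the calibration is good to about 2 mm. A picture is of the moment at which its call begins: read the wrist's pose just before it.
- bot.hand_in(): hands the job in, once; it reports no verdict.
The state is a dict: "t": time; "q": joint angles; "joint_vel": joint speeds; "joint_torque": joint torques, N m; "eef_pos": TCP position; "tool_rot": TCP orientation; "contact_force": force on the tool from outside, world axes, zero at the start; "torque": the same for the moment, N m; "gripper_width": opening from 0.0 (shut) to 1.0 (fully open).
Only numpy, scipy, OpenCV 4.12 (cv2) and the standard library are available. Lean on these libraries where they do the work, as an engineer would, in place of code of your own. Each camera call takes 0.05 s, during which the arm holds its last target.

## Task

Tidy the treatment trolley: stand the jars at the back, each upright and centred in front of its own thing with a gap of about 5 cm (the short jar in front of the needle carton, the middle jar in front of the instrument pot, the tall jar in front of the pump dispenser), and close each with the one lid that fits it, pushed fully home. The lids look alike, so find out by trying; only two of the jars may be there, and a lid whose jar is missing goes flat, knob up, into the shallow steel tray on the robot's right. Leave everything else where it is.

Things in the scene. Friction and masses are not known exactly. Their poses are not given: they have to be found in the camera images.
- jar_tall: White ceramic jar, the tall one: open rim 82 mm above its foot. Round body 57 mm in diameter up to 73 mm, then a plain 9 mm high neck of 36 mm outside diameter, 30 mm bore, 3 mm wall, bore 20 mm deep. About 250 g. Origin: centre of its underside; z up along its axis. May be absent.
- jar_middle: White ceramic jar, the middle one: open rim 70 mm above its foot. Round body 57 mm in diameter up to 61 mm, then a plain 9 mm high neck of 42 mm outside diameter, 36 mm bore, 3 mm wall, bore 20 mm deep. About 250 g. Origin: centre of its underside; z up along its axis. May be absent.
- jar_short: White ceramic jar, the short one: open rim 58 mm above its foot. Round body 57 mm in diameter up to 49 mm, then a plain 9 mm high neck of 48 mm outside diameter, 42 mm bore, 3 mm wall, bore 20 mm deep. About 250 g. Origin: centre of its underside; z up along its axis. May be absent.
- lid_a: Steel push-on lid, 55 mm diameter, lying knob up. Origin: centre of the underside of its plug. Along its z: plug 0 to 12 mm (lowest 3 mm tapered by 2 mm), outer skirt round it 6 to 12 mm, plate 12 to 15 mm, black upright round knob, 16 mm diameter, 15 to 43 mm. 60 g. All three lids look alike from above; each fits just one of the three jars. Which one is not told: try.
- lid_b: Like lid_a, but for another jar. The plug goes inside the neck while the skirt goes round its outside, with about 1 mm play at the radius. Fully home, the plate rests on the rim and the lid's origin lies 12 mm below the rim.
- lid_c: Like lid_a, but for another jar. On a neck too wide for a lid its skirt stops on the rim (lid stays 5 to 6 mm too high); on a neck too narrow its plug does (10 to 12 mm too high).
- carton_front (a point): Foot, on the table, of the middle of the front face of the white open needle carton (60 mm deep, 85 mm wide, 120 mm high with its sachets; fixed). x points from the front face back into the carton (away from the robot), y to the left.
- pot_front (a point): Frontmost point, at the foot, of the round steel instrument pot (68 mm diameter, 90 mm high, with thin instruments standing in it to 135 mm; fixed). x points back into the pot (away from the robot), y to the left.
- dispenser_front (a point): Frontmost point, at the foot, of the round white pump dispenser (68 mm diameter, 165 mm high; fixed). x points back into the dispenser (away from the robot), y to the left.
- tray: Shallow steel tray, fixed, 130 (its x) by 200 mm (its y), rim 16 mm high, floor and walls 3 mm thick, on the robot's right. Origin: centre of its underside.
- gallipot: Small steel cup, 46 mm diameter, 26 mm high; not part of the job, leave alone. Origin: its underside (spatula: its middle).
- tape_roll: Roll of paper tape lying flat, 50 mm diameter, 20 mm high; not part of the job, leave alone. Origin: its underside (spatula: its middle).
- vial: Small amber bottle, 34 mm diameter, 60 mm high; not part of the job, leave alone. Origin: its underside (spatula: its middle).
- sachets: Flat card packet 50 x 90 x 18 mm; not part of the job, leave alone. Origin: its underside (spatula: its middle).
- dish: Steel dish, 80 mm diameter, 20 mm high; not part of the job, leave alone. Origin: its underside (spatula: its middle).
- spatula: Spatula lying flat, 160 mm long; not part of the job, leave alone. Origin: its underside (spatula: its middle).
Mind the look-alikes: they are no part of the job. Leave any purple look-alike of the lid_b alone.

How it is judged:
By the outcome, as a careful person would: the job done as asked, in the order asked, and still so for the second after the job is handed in, with the robot touching nothing.
Of jar_tall, jar_middle, jar_short only 2 to 3 are there at a start; the rules pass over those that are not, and their reading is None.
At some moment in a run one of jar_tall, jar_middle, jar_short, lid_a, lid_b, lid_c may be knocked a few centimetres aside while the robot is not near it.
It also fails if it takes over 210 s, if anything falls off the work surface, if the arm or the gripper's body presses on something with over 40 N, if the wrist force passes 120 N, or if a joint passes its speed limit or range.

## Working session

There is one attempt and no reset: what is moved stays moved. The work goes in short steps, Python scripts to look and compute and a tool call to move; the robot and the scene stay as the last step left them, time stands still between calls to the robot, and variables do not carry over. Pictures are saved under pics/ and viewed, and the job is handed in when it is done.

Besides the shell and the picture viewer there is one more tool, called after "Call:" as name([rows], argument=value, ...), one row to a line, values as JSON. play_rows: Moves the arm, as the interface text tells. Its arguments: {"type":"object","properties":{"commands":{"type":"array"},"claw":{"type":"number"},"force":{"type":"number"}},"required":["commands"]}

```bash
ls; mkdir -p pics; cat > h.py <<'E'
import numpy as np, cv2
from station import sensors, read_camera, bot
from scipy.spatial.transform import Rotation as R
def pose():
    o=sensors.get_obs(); q=o["tool_rot"]; T=np.eye(4)
    T[:3,:3]=R.from_quat([q[1],q[2],q[3],q[0]]).as_matrix(); T[:3,3]=o["eef_pos"]; return T,o
def shot(name,fn=None):
    T,o=pose(); c=read_camera(name)
    if name=="wrist": W=T@np.array(c["T_tool_cam"])
    else:
        M=np.eye(4); M[:3,:3]=cv2.Rodrigues(np.array(c["rvec"],float))[0]; M[:3,3]=np.ravel(c["tvec"]); W=np.linalg.inv(M)
    c["W"]=W
    if fn: cv2.imwrite("pics/"+fn,c["frame"])
    np.savez("last_%s.npz"%name,**{k:np.array(v) for k,v in c.items()})
    return c
def load(name): return dict(np.load("last_%s.npz"%name))
def cloud(c):
    d=c["depth"]; v,u=np.mgrid[:d.shape[0],:d.shape[1]]
    P=np.stack([(u-c["cx"])/c["fx"]*d,(v-c["cy"])/c["fy"]*d,d],-1)
    P=P@c["W"][:3,:3].T+c["W"][:3,3]; P[d==0]=np.nan; return P
def ray(c,u,v,z):
    r=c["W"][:3,:3]@np.array([(u-c["cx"])/c["fx"],(v-c["cy"])/c["fy"],1]); o=c["W"][:3,3]
    return o+r*(z-o[2])/r[2]
E
python3 - <<'E'
from h import *
T,o=pose(); print(o); print(T.round(3))
for n in ["scene","top","wrist"]:
    c=shot(n,n+"0.png"); print(n,c["W"].round(3),c["fx"],c["cx"])
E
```

```text
pics
{'t': 0.0, 'q': array([ 1.21588487,  0.47778231,  0.02234196,  1.55644797, -0.01148486,
        1.10930426, -0.08310792]), 'joint_vel': array([ 1.06832551e-03, -6.91785463e-04, -5.61546558e-05, -5.16320133e-04,
       -6.94521660e-04,  6.37780759e-04, -1.14797998e-03]), 'joint_torque': array([ 2.56912072e-04, -5.96448791e+01,  1.60808645e+00, -2.81193602e+01,
        1.25378586e-02,  9.32372612e-03, -1.00565427e-05]), 'eef_pos': array([ 0.16484866, -0.65427458,  0.40373888]), 'tool_rot': array([-8.87713421e-04,  9.92393626e-01,  1.23101867e-01, -1.85127041e-04]), 'contact_force': array([-0.51344532, -0.32701185, -0.6894539 ]), 'torque': array([-0.01101738, -0.03640835, -0.02513738]), 'gripper_width': 1.0003614445629152}
[[ 0.97   0.244 -0.001  0.165]
 [ 0.244 -0.97   0.002 -0.654]
 [-0.    -0.002 -1.     0.404]
 [ 0.     0.     0.     1.   ]]
scene [[-0.421  0.475 -0.773  1.355]
 [ 0.907  0.215 -0.362  0.462]
 [-0.006 -0.853 -0.521  0.64 ]
 [ 0.     0.     0.     1.   ]] 504.1228501798714 271.877082047795
top [[-7.700e-02 -9.730e-01  2.190e-01  2.490e-01]
 [-9.970e-01  7.500e-02 -1.600e-02  6.700e-02]
 [-1.000e-03 -2.200e-01 -9.750e-01  1.106e+00]
 [ 0.000e+00  0.000e+00  0.000e+00  1.000e+00]] 439.20760343074255 282.8116597598694
wrist [[ 0.245 -0.931 -0.271  0.233]
 [-0.969 -0.236 -0.067 -0.636]
 [-0.002  0.279 -0.96   0.374]
 [ 0.     0.     0.     1.   ]] 360.24363213366775 280.19689772664975
```

View pics/top0.png

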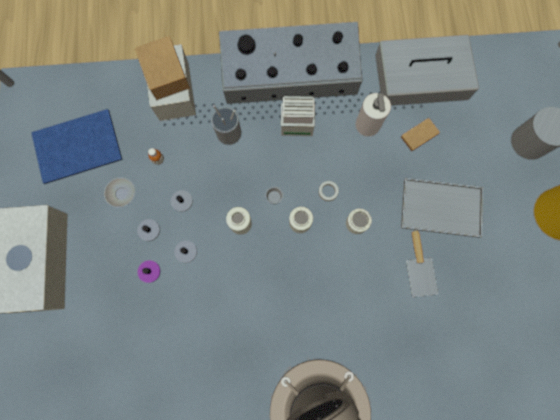

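View pics/scene0.png

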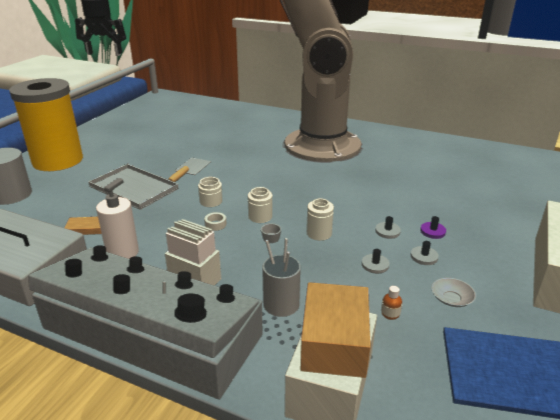

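View pics/wrist0.png

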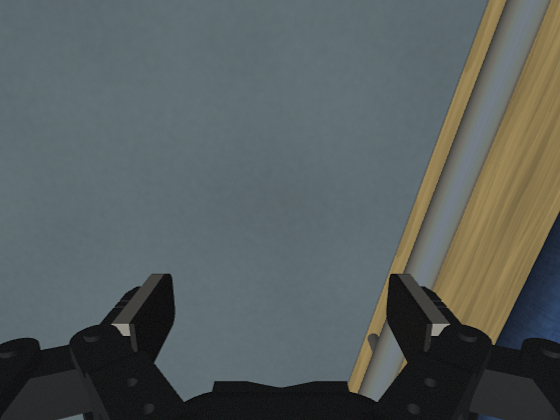

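```bash
cat > meas.py <<'E'
from h import *
def blobs(c,zmin=0.02,lim=(0.3,0.95,-0.5,0.6)):
    P=cloud(c); m=(P[...,2]>zmin)&(P[...,0]>lim[0])&(P[...,0]<lim[1])&(P[...,1]>lim[2])&(P[...,1]<lim[3])
    n,l,s,ce=cv2.connectedComponentsWithStats(m.astype(np.uint8))
    for i in range(1,n):
        if s[i,4]<25: continue
        Q=P[l==i]; top=Q[Q[:,2]>Q[:,2].max()-0.004]
        print("px",ce[i].round(0),"n",s[i,4],"zmax %.3f"%Q[:,2].max(),"min",Q.min(0).round(3)[:2],"max",Q.max(0).round(3)[:2],"topc",((top.min(0)+top.max(0))/2).round(4)[:2],"topsz",(top.max(0)-top.min(0)).round(3)[:2])
E
python3 - <<'E'
from meas import *
for n in ["top","scene"]:
    print(n); c=load(n); P=cloud(c)
    blobs(c,0.008)
c=load("top");P=cloud(c)
for u,v in [(238,219),(301,219),(360,220)]:
    print(u,[round(float(z),3) for z in P[v-14:v+15:2,u,2]])
for n in ["top","scene"]:
  c=load(n); m=cloud(c); m=m[(abs(m[...,0]-.4)<.1)&(abs(m[...,1]+0.0)<.3)]; print(n,np.nanmedian(m[:,2]))
E
```

```text
top
px [291.  68.] n 11258 zmax 0.142 min [ 0.678 -0.178] max [0.935 0.181] topc [0.8935 0.112 ] topsz [0.019 0.032]
px [418.  76.] n 7181 zmax 0.169 min [ 0.664 -0.478] max [ 0.909 -0.16 ] topc [ 0.6857 -0.1945] topsz [0.042 0.012]
px [166.  79.] n 3427 zmax 0.156 min [0.752 0.261] max [0.922 0.381] topc [0.8362 0.3215] topsz [0.136 0.116]
px [226. 125.] n 859 zmax 0.142 min [0.67  0.144] max [0.74  0.211] topc [0.7025 0.1491] topsz [0.    0.002]
px [ 91. 143.] n 2544 zmax 0.021 min [0.617 0.462] max [0.796 0.6  ] topc [0.7011 0.5353] topsz [0.139 0.129]
px [420. 134.] n 643 zmax 0.025 min [ 0.615 -0.38 ] max [ 0.701 -0.278] topc [ 0.6489 -0.3289] topsz [0.06  0.083]
px [155. 156.] n 195 zmax 0.064 min [0.628 0.351] max [0.661 0.382] topc [0.6459 0.3667] topsz [0.017 0.013]
px [118. 192.] n 542 zmax 0.027 min [0.52  0.423] max [0.598 0.502] topc [0.5584 0.4612] topsz [0.074 0.076]
px [435. 221.] n 756 zmax 0.025 min [ 0.32  -0.465] max [ 0.541 -0.245] topc [ 0.4106 -0.286 ] topsz [0.17 0.05]
px [328. 191.] n 171 zmax 0.025 min [ 0.497 -0.094] max [ 0.546 -0.045] topc [ 0.5215 -0.069
[... 2130 characters left out ...]
. 354.] n 9811 zmax 0.152 min [0.757 0.259] max [0.927 0.38 ] topc [0.8429 0.3191] topsz [0.138 0.118]
px [391. 303.] n 490 zmax 0.061 min [0.637 0.349] max [0.671 0.383] topc [0.6507 0.3659] topsz [0.016 0.016]
px [490. 368.] n 6038 zmax 0.015 min [0.621 0.459] max [0.801 0.6  ] topc [0.7107 0.5303] topsz [0.18  0.139]
238 [0.002, -0.002, 0.073, 0.083, 0.066, 0.064, 0.061, 0.064, 0.065, 0.064, 0.083, 0.073, 0.069, 0.06, 0.033]
301 [-0.001, 0.0, 0.062, 0.059, 0.047, 0.049, 0.054, 0.046, 0.05, 0.05, 0.068, 0.06, 0.064, 0.04, 0.009]
360 [-0.003, 0.0, 0.057, 0.046, 0.039, 0.036, 0.037, 0.037, 0.038, 0.037, 0.036, 0.057, 0.048, 0.039, 0.002]
top 0.0009409568617448905
scene 0.00022903029326781787
```

```bash
python3 - <<'E'
import cv2
i=cv2.imread("pics/top0.png"); cv2.imwrite("pics/topc.png",cv2.resize(i[80:290,130:400],None,fx=2.9,fy=2.85,interpolation=cv2.INTER_CUBIC))
i=cv2.imread("pics/scene0.png"); cv2.imwrite("pics/scenec.png",cv2.resize(i[140:340,70:350],None,fx=2.8,fy=2.8,interpolation=cv2.INTER_CUBIC))
E
```

Call:
play_rows([
  [0,0,0,7],
  [0,0,0,7.1],
  [0.024,-0.029,0,0],
  [0.024,-0.029,0,0],
  [0.024,-0.029,0,0],
  [0.024,-0.029,0,0],
  [0.024,-0.029,0,0],
  [0.024,-0.029,0,0],
  [0.024,-0.029,0,0],
  [0.024,-0.029,0,0],
  [0.024,-0.029,0,0],
  [0.024,-0.029,0,0],
  [0.024,-0.029,0,0],
  [0.024,-0.029,0,0],
  [0,0,0,0],
  [0,0,0,0],
], claw=0.0854, force=40)

```text
t: 1.75
eef_pos: [0.4531, -0.3056, 0.4045]
tool_rot: [-0.0, 1.0, 0.001, -0.0]
contact_force: [-0.5, -1.4, 0.7]
gripper_width: 1.0
```

View pics/topc.png

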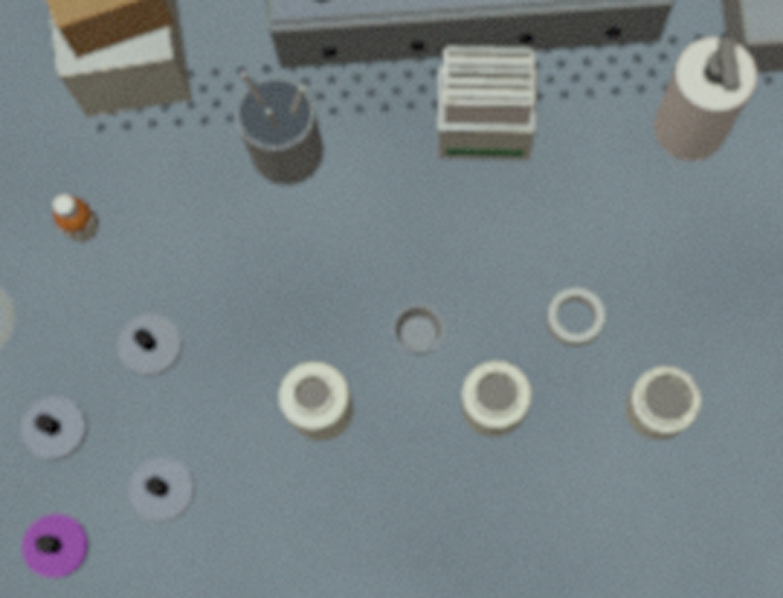

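View pics/scenec.png

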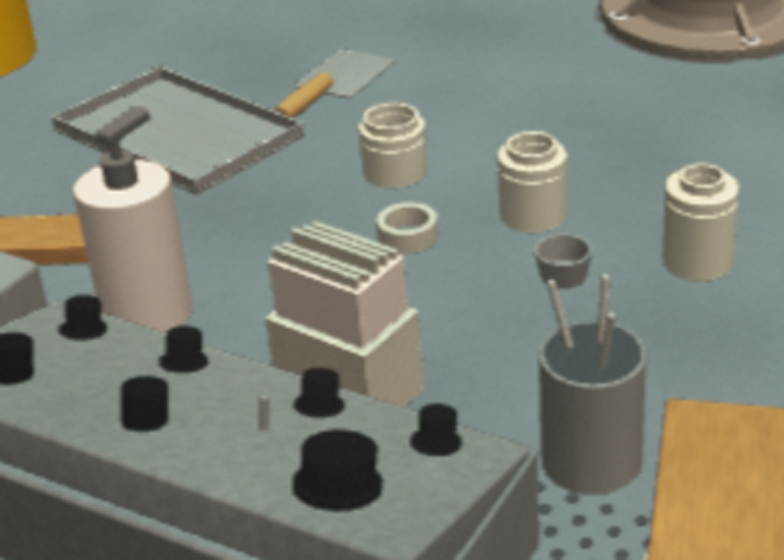

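Call:
play_rows([
  [0.009,-0.025,-0.003,0],
  [0.009,-0.025,-0.003,0],
  [0.009,-0.025,-0.003,0],
  [0.009,-0.025,-0.003,0],
  [0.009,-0.025,-0.003,0],
  [0.009,-0.025,-0.003,0],
  [0.009,-0.025,-0.003,0],
  [0.009,-0.025,-0.003,0],
  [0.009,-0.025,-0.003,0],
  [0.009,-0.025,-0.003,0],
  [0.009,-0.025,-0.003,0],
  [0.009,-0.025,-0.003,0],
  [0.009,-0.025,-0.003,0],
  [0,0,0,0],
  [0,0,0,0],
  [0,0,0,0],
])

```text
t: 3.35
eef_pos: [0.5692, 0.0165, 0.4433]
tool_rot: [0.001, 1.0, -0.001, -0.0]
contact_force: [0.6, -0.4, -1.0]
gripper_width: 0.998
```

```bash
python3 - <<'E'
from meas import *
c=shot("wrist","w1.png"); print(pose()[0].round(4)); blobs(c,0.010,(0.3,0.9,-0.35,0.4))
E
```

```text
[[ 1.000e+00 -2.400e-03 -7.000e-04  5.692e-01]
 [-2.400e-03 -1.000e+00 -1.000e-03  1.660e-02]
 [-7.000e-04  1.000e-03 -1.000e+00  4.434e-01]
 [ 0.000e+00  0.000e+00  0.000e+00  1.000e+00]]
px [99. 35.] n 7199 zmax 0.139 min [0.673 0.143] max [0.735 0.211] topc [0.6967 0.1625] topsz [0.024 0.032]
px [307.  31.] n 6526 zmax 0.130 min [ 0.68  -0.046] max [0.728 0.039] topc [ 0.7068 -0.0075] topsz [0.015 0.066]
px [510.  41.] n 7321 zmax 0.127 min [ 0.667 -0.202] max [ 0.733 -0.161] topc [ 0.6941 -0.1779] topsz [0.026 0.018]
px [ 29. 212.] n 1903 zmax 0.046 min [0.499 0.278] max [0.554 0.334] topc [0.5273 0.3055] topsz [0.015 0.017]
px [357. 214.] n 868 zmax 0.023 min [ 0.5   -0.095] max [ 0.549 -0.046] topc [ 0.5245 -0.0704] topsz [0.049 0.049]
px [285. 362.] n 45293 zmax 0.364 min [ 0.344 -0.332] max [0.589 0.377] topc [0.5874 0.0172] topsz [0.004 0.063]
px [232. 222.] n 636 zmax 0.029 min [0.499 0.047] max [0.543 0.091] topc [0.5211 0.0695] topsz [0.044 0.044]
px [288. 283.] n 2686 zmax 0.073 min [ 0.422 -0.02 ] max [0.478 0.036] topc [0.4495 0.0078] topsz [0.042 0.041]
px [ 54. 313.] n 1555 zmax 0.045 min [0.368 0.271] max [0.424 0.326] topc [0.3965 0.2987] topsz [0.015 0.015]
```

View pics/w1.png

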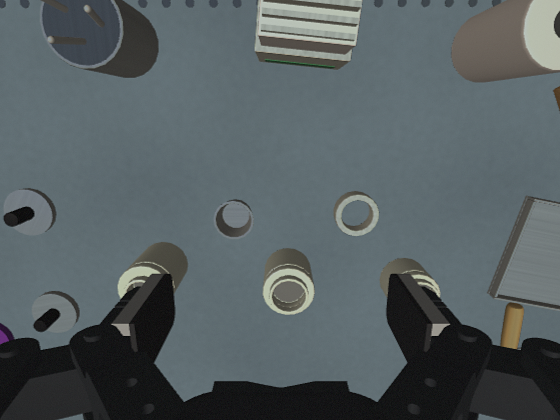

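```bash
cat > fit.py <<'E'
from h import *
from scipy.optimize import least_squares
def circ(Q,r,x0):
    f=lambda p:np.hypot(Q[:,0]-p[0],Q[:,1]-p[1])-r
    s=least_squares(f,x0,loss="soft_l1",f_scale=0.002); return s.x.round(4),len(Q),np.abs(f(s.x)).mean().round(4)
def sel(P,x,y,z):
    P=P.reshape(-1,3); P=P[~np.isnan(P[:,0])]
    return P[(P[:,0]>x[0])&(P[:,0]<x[1])&(P[:,1]>y[0])&(P[:,1]<y[1])&(P[:,2]>z[0])&(P[:,2]<z[1])]
E
python3 - <<'E'
from fit import *
for n in ["wrist","top","scene"]:
    P=cloud(load(n)); print(n)
    for nm,y,x0 in [("pot",(.13,.23),(.705,.177)),("disp",(-.24,-.14),(.69,-.19))]:
        Q=sel(P,(.64,.76),y,(.015,.08)); 
        if len(Q)>20: print(nm,circ(Q,.034,x0), "zrange",Q[:,2].min(),Q[:,2].max())
    Q=sel(P,(.63,.74),(-.06,.06),(.015,.08))
    if n!="scene":
        X=Q[:,:2]; 
        print("carton y",Q[:,1].min(),Q[:,1].max(),"line x=a+by",np.polyfit(Q[:,1],Q[:,0],1).round(4), "xmed",np.median(Q[:,0]), len(Q))
    elif len(Q): print("carton",Q.min(0),Q.max(0))
E
python3 -c "
import cv2
i=cv2.imread('pics/w1.png');cv2.imwrite('pics/w1c.png',cv2.resize(i[0:110],None,fx=1.42,fy=3))"
```

```text
wrist
pot (array([0.7066, 0.1778]), 1898, np.float64(0.0002)) zrange 0.015013245614516557 0.07991586689004881
disp (array([ 0.7013, -0.1959]), 2578, np.float64(0.0003)) zrange 0.015016780754704306 0.07999785528318965
carton y -0.04561883831328819 0.0389266352446474 line x=a+by [0.1656 0.6878] xmed 0.6864600474928622 1637
top
pot (array([0.7056, 0.1781]), 248, np.float64(0.0006)) zrange 0.01514169765543305 0.07983944179244196
disp (array([ 0.7   , -0.1953]), 285, np.float64(0.0014)) zrange 0.015376634895381436 0.07994763642042502
carton y -0.044284432612539046 0.03807798981612898 line x=a+by [0.2116 0.6872] xmed 0.6847850913814273 426
scene
pot (array([0.7076, 0.1757]), 1028, np.float64(0.0008)) zrange 0.015008603596698311 0.07994032591565703
disp (array([ 0.7022, -0.1974]), 851, np.float64(0.0013)) zrange 0.015212836093230542 0.07993340198964949
carton [ 0.68878633 -0.05000389  0.01532783] [0.73998825 0.03895388 0.07988162]
```

```bash
python3 - <<'E'
from fit import *
P=cloud(load("wrist"))
Q=sel(P,(.63,.74),(-.06,.06),(.01,.085))
for a in np.arange(-.046,.04,.008):
    m=Q[(Q[:,1]>=a)&(Q[:,1]<a+.008)]; print(round(a,3),len(m),np.percentile(m[:,0],[5,50,95]).round(4),m[:,2].min().round(3))
for z in np.arange(.01,.085,.012):
    m=Q[(Q[:,2]>=z)&(Q[:,2]<z+.012)]; print(round(z,3),len(m),m[:,0].min(),np.polyfit(m[:,1],m[:,0],1).round(4))
for n,y in [("tall",.16),("mid",.008),("short",-.135)]:
  for cn in ["wrist","top","scene"]:
    Q=sel(cloud(load(cn)),(.37,.53),(y-.05,y+.05),(.008,.045)); print(n,cn,circ(Q,.0285,(.45,y)))
E
```

```text
-0.046 133 [0.6807 0.6822 0.6878] 0.012
-0.038 156 [0.6808 0.6821 0.6869] 0.013
-0.03 158 [0.6816 0.6829 0.6876] 0.012
-0.022 156 [0.6824 0.6837 0.6885] 0.016
-0.014 158 [0.6832 0.6844 0.6892] 0.016
-0.006 160 [0.684  0.6853 0.6901] 0.013
0.002 163 [0.6848 0.6861 0.6907] 0.015
0.01 163 [0.6856 0.6868 0.6916] 0.014
0.018 156 [0.6864 0.6876 0.6923] 0.014
0.026 156 [0.6872 0.6884 0.6932] 0.016
0.034 192 [0.6885 0.6955 0.7251] 0.012
0.01 88 0.6804793438368575 [0.1007 0.6844]
0.022 198 0.6804848312597067 [0.0985 0.6846]
0.034 148 0.6806890381442255 [0.0991 0.685 ]
0.046 157 0.680592753677157 [0.0993 0.685 ]
0.058 310 0.680675383597455 [0.1963 0.6876]
0.07 795 0.680786842448534 [0.182  0.6899]
0.082 55 0.686159539997978 [0.0985 0.69  ]
tall wrist (array([0.4576, 0.1598]), 709, np.float64(0.0003))
tall top (array([0.457 , 0.1605]), 58, np.float64(0.0008))
tall scene (array([0.4591, 0.1582]), 360, np.float64(0.0011))
mid wrist (array([0.4498, 0.0089]), 670, np.float64(0.009))
mid top (array([0.4512, 0.0124]), 79, np.float64(0.0178))
mid scene (array([0.4514, 0.007 ]), 382, np.float64(0.0087))
short wrist (array([ 0.4366, -0.1347]), 786, np.float64(0.0138))
short top (array([ 0.4525, -0.1173]), 303, np.float64(0.0124))
short scene (array([ 0.4385, -0.136 ]), 371, np.float64(0.009))
```

View pics/w1c.png

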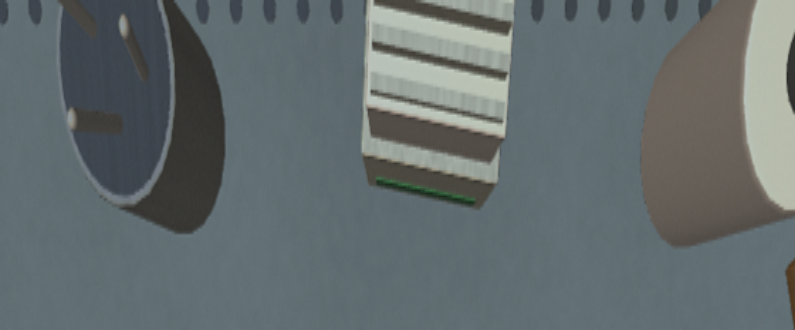

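Call:
play_rows([
  [-0.02,0.001,0.015,0],
  [-0.02,0.001,0.015,0],
  [-0.02,0.001,0.015,0],
  [-0.02,0.002,0.015,0],
  [-0.02,0.002,0.015,0],
  [-0.019,0.001,0.015,0],
  [0,0,0.01,0],
  [0,0,0.01,0],
  [0,0,0,0],
  [0,0,0,0],
])

```text
t: 4.4
eef_pos: [0.4514, 0.0106, 0.3339]
tool_rot: [-0.0, 1.0, 0.0, 0.0]
contact_force: [-0.2, 0.4, 0.1]
gripper_width: 1.003
```

```bash
cat > jar.py <<'E'
from fit import *
import sys
def jar(y,x,h,cn="wrist",fresh=True):
    c=shot(cn) if fresh else load(cn)
    P=cloud(c); Q=sel(P,(x-.04,x+.04),(y-.04,y+.04),(.008,h-.012))
    Q=Q[np.abs(np.hypot(Q[:,0]-x,Q[:,1]-y)-.0285)<.012]
    T=sel(P,(x-.035,x+.035),(y-.035,y+.035),(h-.004,h+.004))
    rc=(T.min(0)+T.max(0))/2 if len(T) else None
    return circ(Q,.0285,(x,y)) if len(Q)>10 else None, rc, (T.max(0)-T.min(0) if len(T) else None)
E
python3 - <<'E'
from jar import *
print(pose()[0][:3].round(4)); print(jar(.008,.450,.070))
c=load("wrist"); cv2.imwrite("pics/w2.png",c["frame"])
E
```

```text
[[ 1.000e+00  3.000e-04  5.000e-04  4.514e-01]
 [ 3.000e-04 -1.000e+00  3.000e-04  1.060e-02]
 [ 5.000e-04 -3.000e-04 -1.000e+00  3.339e-01]]
((array([0.4505, 0.0079]), 944, np.float64(0.0044)), array([0.44974386, 0.00834757, 0.06925381]), array([0.04168714, 0.04090717, 0.00647182]))
```

View pics/w2.png

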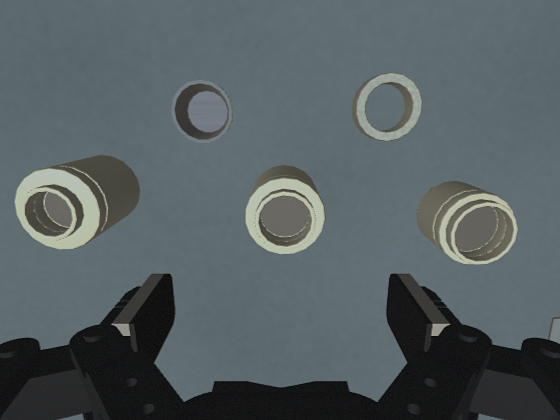

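Call:
play_rows([
  [-0.0015,0.002,0.02,0],
  [0,0,0.02,0],
  [0,0,0.02,0],
  [0,0,0.02,0],
  [0,0,0.02,0],
  [0,0,0.02,0],
  [0,0,0.014,0],
  [0,0,0.01,0],
  [0,0,0,0],
  [0,0,0,0],
])

```text
t: 5.45
eef_pos: [0.4494, 0.0088, 0.1901]
tool_rot: [-0.0, 1.0, 0.0, 0.0]
contact_force: [-0.3, -0.3, 0.9]
gripper_width: 0.998
```

Call:
play_rows([
  [0,0,0,0],
  [0,0,0,0],
  [0,0,0,0],
  [0,0,0,0],
  [0,0,0,0],
  [0,0,0,0],
  [0,0,0,0],
  [0,0,0,0],
], claw=0.045, force=40)

```text
t: 6.25
eef_pos: [0.4493, 0.0085, 0.1906]
tool_rot: [0.0, 1.0, 0.0, 0.001]
contact_force: [-1.2, -0.6, 6.2]
gripper_width: 0.659
```

Call:
play_rows([
  [0,0,-0.01,0],
  [0,0,-0.02,0],
  [0,0,-0.02,0],
  [0,0,-0.02,0],
  [0,0,-0.02,0],
  [0.018,-0.021,-0.01,0],
  [0.018,-0.021,0,0],
  [0.018,-0.021,0,0],
  [0.018,-0.021,0,0],
  [0.018,-0.021,0,0],
  [0.018,-0.021,0,0],
  [0.018,-0.021,0,0],
  [0.018,-0.021,0,0],
  [0,0,0,0],
  [0,0,0,0],
])

```text
t: 7.75
eef_pos: [0.5924, 0.177, 0.2897]
tool_rot: [0.0, 1.0, 0.001, -0.001]
contact_force: [-0.7, 0.5, -3.1]
gripper_width: 0.655
```

```bash
python3 - <<'E'
from jar import *
T,_=pose(); print(T[:3].round(4)); c=shot("wrist","w3.png"); P=cloud(c)
L=(P-T[:3,3])@T[:3,:3]
Q=L.reshape(-1,3); Q=Q[~np.isnan(Q[:,0])]
# rim expected tool z ~0.190-0.070=0.12
M=Q[(abs(Q[:,0])<.03)&(abs(Q[:,1])<.024)&(Q[:,2]>.112)&(Q[:,2]<.13)]
print(len(M),M.min(0),M.max(0),np.histogram(M[:,2],9))
E
```

```text
[[ 1.000e+00  1.700e-03 -1.100e-03  5.924e-01]
 [ 1.700e-03 -1.000e+00 -2.000e-04  1.770e-01]
 [-1.100e-03  2.000e-04 -1.000e+00  2.897e-01]]
9176 [-0.01818216 -0.02399204  0.1182967 ] [0.02843714 0.02397621 0.12999981] (array([ 491, 1793,  490,  379,  379,  370,  395,  840, 4039]), array([0.1182967 , 0.11959705, 0.12089739, 0.12219774, 0.12349808,
       0.12479843, 0.12609878, 0.12739912, 0.12869947, 0.12999981]))
```

View pics/w3.png

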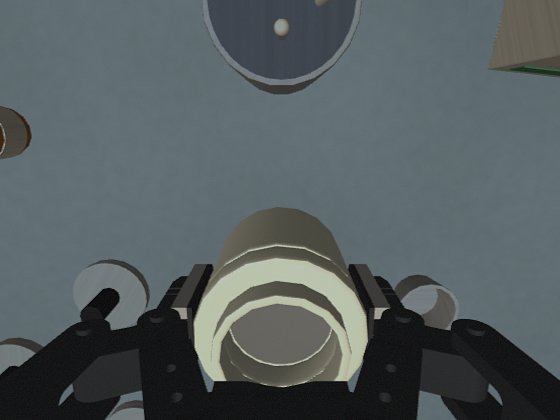

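```bash
cat >> jar.py <<'E'
def held(r_neck,rim,fresh=True):
    T,_=pose(); c=shot("wrist") if fresh else load("wrist"); P=cloud(c)
    Q=((P-T[:3,3])@T[:3,:3]).reshape(-1,3); Q=Q[~np.isnan(Q[:,0])]
    B=Q[(Q[:,0]>.01)&(Q[:,0]<.04)&(abs(Q[:,1])<.026)&(Q[:,2]>rim+.012)&(Q[:,2]<rim+.045)]
    B=B[np.hypot(B[:,0],B[:,1])>.022]
    print("body", circ(B,.0285,(0,0)))
    for z0 in (rim+.012,rim+.022,rim+.032):
        b=B[(B[:,2]>z0)&(B[:,2]<z0+.01)]
        if len(b)>20: print("  z",round(z0,3),circ(b,.0285,(0,0)))
    M=Q[(abs(Q[:,0])<.03)&(abs(Q[:,1])<.03)&(Q[:,2]>rim-.004)&(Q[:,2]<rim+.002)]
    r=np.hypot(M[:,0],M[:,1]); M=M[(r>r_neck-.006)&(r<r_neck+.004)]
    print("rim",circ(M,r_neck-.0015,(0,0)),"zmed",np.median(M[:,2]) , "plane", np.linalg.lstsq(np.c_[M[:,:2],np.ones(len(M))],M[:,2],rcond=None)[0].round(4))
    return T
E
python3 - <<'E'
from jar import *
held(.021,.120,False)
P=cloud(load("wrist")); Q=sel(P,(.65,.76),(.13,.23),(.015,.08)); print("pot",circ(Q,.034,(.705,.177)))
E
```

```text
body (array([ 0.    , -0.0017]), 3851, np.float64(0.0002))
  z 0.132 (array([-0.0001, -0.0017]), 1346, np.float64(0.0002))
  z 0.142 (array([ 0.    , -0.0017]), 1315, np.float64(0.0002))
  z 0.152 (array([ 0.    , -0.0017]), 936, np.float64(0.0002))
rim (array([ 0.0008, -0.0017]), 2754, np.float64(0.0008)) zmed 0.12005649135699284 plane [0.0033 0.0004 0.1201]
pot (array([0.7069, 0.1775]), 354, np.float64(0.0001))
```

Call:
play_rows([
  [0.002,0.001,0.02,0],
  [0,0,0.02,0],
  [0,0,0.02,0],
  [0,0,0.018,0],
  [0,0,0.01,0],
  [0,0,0.007,0],
  [0,0,0.002,0],
  [0,0,0.001,0],
  [0,0,0.001,0],
  [0,0,0,0],
  [0,0,0,0],
])

```text
t: 8.9
eef_pos: [0.595, 0.1758, 0.1911]
tool_rot: [-0.0, 1.0, 0.0, 0.0]
contact_force: [-0.2, -0.7, -2.6]
gripper_width: 0.66
```

Call:
play_rows([
  [0,0,0.0005,0],
  [0,0,0.0005,0],
  [0,0,0,0],
  [0,0,0,0],
])

```text
t: 9.3
eef_pos: [0.595, 0.1759, 0.1907]
tool_rot: [0.0, 1.0, 0.0, 0.0]
contact_force: [-2.6, -1.1, 5.7]
gripper_width: 0.664
```

Call:
play_rows([
  [0,0,0,0],
  [0,0,0,0],
  [0,0,0,0],
  [0,0,0,0],
  [0,0,0,0],
  [0,0,0,0],
], claw=0.0854)

```text
t: 9.9
eef_pos: [0.5949, 0.1757, 0.1896]
tool_rot: [-0.0, 1.0, 0.0, -0.0]
contact_force: [-0.8, -0.1, -0.3]
gripper_width: 0.997
```

Call:
play_rows([
  [0,0,-0.02,0],
  [0,0,-0.02,0],
  [0,0,-0.02,0],
  [0,0,-0.02,0],
  [0,0,-0.02,0],
  [0,0,-0.02,0],
  [-0.012,0.024,-0.01,0],
  [-0.012,0.024,0,0],
  [-0.012,0.024,0,0],
  [-0.012,0.024,0,0],
  [-0.012,0.024,0,0],
  [-0.012,0.024,0,0],
  [-0.012,0.024,0,0],
  [-0.012,0.024,0,0],
  [-0.012,0.024,0,0],
  [-0.012,0.024,0,0],
  [-0.012,0.024,0,0],
  [-0.012,0.024,0,0],
  [-0.014,0.023,0,0],
  [0,0,0,0],
])

```text
t: 11.9
eef_pos: [0.4351, -0.1384, 0.3195]
tool_rot: [0.001, 1.0, -0.002, -0.001]
contact_force: [0.5, -0.4, 0.1]
gripper_width: 1.0
```

```bash
python3 - <<'E'
from jar import *
print(pose()[0][:3].round(4)); print(jar(-.135,.4366,.058)); cv2.imwrite("pics/w4.png",load("wrist")["frame"])
P=cloud(shot("scene","s4.png")); Q=sel(P,(.54,.65),(.12,.23),(.01,.05)); print("mid placed scene",circ(Q,.0285,(.594,.177)))
E
```

```text
[[ 1.     -0.0047 -0.0016  0.4351]
 [-0.0047 -1.     -0.0013 -0.1384]
 [-0.0016  0.0013 -1.      0.3195]]
((array([ 0.4434, -0.1307]), 1344, np.float64(0.0055)), array([ 0.4366592 , -0.13515991,  0.05746287]), array([0.04743045, 0.04702272, 0.00687827]))
mid placed scene (array([0.5963, 0.1749]), 346, np.float64(0.0017))
```

View pics/s4.png

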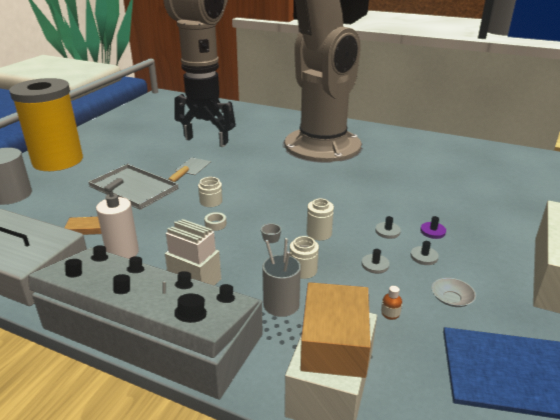

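Call:
play_rows([
  [0.0015,-0.002,0.02,0],
  [0,0,0.02,0],
  [0,0,0.02,0],
  [0,0,0.02,0],
  [0,0,0.02,0],
  [0,0,0.017,0],
  [0,0,0.01,0],
  [0,0,0.01,0],
  [0,0,0,0],
  [0,0,0,0],
])

```text
t: 13.0
eef_pos: [0.4389, -0.1332, 0.1829]
tool_rot: [-0.0, 1.0, 0.001, 0.0]
contact_force: [0.4, 0.0, -0.1]
gripper_width: 1.002
```

Call:
play_rows([
  [0,0,0,0],
  [0,0,0,0],
  [0,0,0,0],
  [0,0,0,0],
  [0,0,0,0],
  [0,0,0,0],
  [0,0,0,0],
  [0,0,0,0],
], claw=0.045)

```text
t: 13.8
eef_pos: [0.4389, -0.1337, 0.1836]
tool_rot: [0.0, 1.0, 0.0, 0.001]
contact_force: [-1.1, -1.2, 6.7]
gripper_width: 0.655
```

Call:
play_rows([
  [0,0,-0.01,0],
  [0,0,-0.02,0],
  [0,0,-0.02,0],
  [0,0,-0.02,0],
  [0,0,-0.01,0],
  [0.019,-0.015,0,0],
  [0.019,-0.015,0,0],
  [0.019,-0.015,0,0],
  [0.019,-0.015,0,0],
  [0.019,-0.015,0,0],
  [0.019,-0.015,0,0],
  [0.019,-0.015,0,0],
  [0.019,-0.015,0,0],
  [0.015,-0.016,0,0],
  [0,0,0,0],
  [0,0,0,0],
  [0,0,0,0],
])

```text
t: 15.5
eef_pos: [0.6047, 0.0018, 0.2623]
tool_rot: [0.0, 1.0, -0.0, -0.001]
contact_force: [-0.8, 0.1, -2.6]
gripper_width: 0.657
```

```bash
python3 - <<'E'
from jar import *
T=held(.024,.1245); print(T[:3].round(4))
P=cloud(load("wrist")); cv2.imwrite("pics/w5.png",load("wrist")["frame"])
Q=sel(P,(.66,.74),(-.06,.06),(.01,.05)); print(len(Q),Q[:,1].min(),Q[:,1].max())
for i in range(3):
    Q=Q[Q[:,1]<.036] if i==0 else Q
    p=np.polyfit(Q[:,1],Q[:,0],1); Q=Q[abs(Q[:,0]-np.polyval(p,Q[:,1]))<.002]
print(p)
E
```

```text
body (array([-0.003 , -0.0007]), 3695, np.float64(0.0002))
  z 0.137 (array([-0.003 , -0.0007]), 1238, np.float64(0.0002))
  z 0.146 (array([-0.0031, -0.0007]), 1328, np.float64(0.0002))
  z 0.157 (array([-0.003 , -0.0007]), 896, np.float64(0.0002))
rim (array([-0.0023, -0.0007]), 2726, np.float64(0.0008)) zmed 0.1250626366288724 plane [0.0031 0.0009 0.125 ]
[[ 1.000e+00 -2.000e-04 -1.600e-03  6.047e-01]
 [-2.000e-04 -1.000e+00 -8.000e-04  1.800e-03]
 [-1.600e-03  8.000e-04 -1.000e+00  2.623e-01]]
780 -0.04410827811923336 0.03840985562143334
[0.09851073 0.68478013]
```

View pics/w5.png

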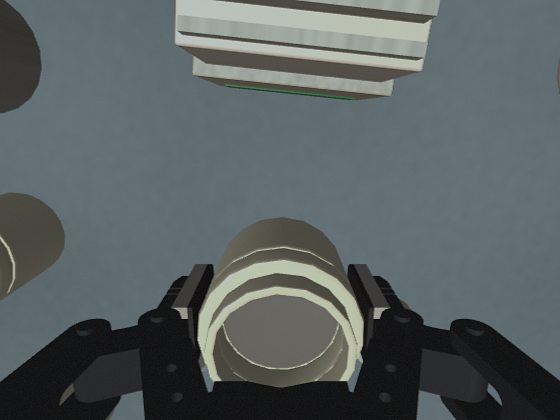

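Call:
play_rows([
  [0.005,-0.0015,0.02,0],
  [0,0,0.02,0],
  [0,0,0.02,0],
  [0,0,0.01,0],
  [0,0,0.005,0],
  [0,0,0.002,0],
  [0,0,0.001,0],
  [0,0,0.001,0],
  [0,0,0,0],
  [0,0,0,0],
])

```text
t: 16.55
eef_pos: [0.6106, 0.0042, 0.1841]
tool_rot: [-0.0, 1.0, 0.0, 0.0]
contact_force: [-0.7, -0.5, -1.9]
gripper_width: 0.653
```

Call:
play_rows([
  [-0.0005,0.0005,0.0005,0],
  [0,0,0.0004,0],
  [0,0,0,0],
  [0,0,0,0],
])

```text
t: 16.95
eef_pos: [0.6103, 0.004, 0.1837]
tool_rot: [-0.0, 1.0, 0.0, 0.0]
contact_force: [-2.0, 0.8, 5.0]
gripper_width: 0.654
```

Call:
play_rows([
  [0,0,0,0],
  [0,0,0,0],
  [0,0,0,0],
  [0,0,0,0],
  [0,0,0,0],
  [0,0,0,0],
], claw=0.0854)

```text
t: 17.55
eef_pos: [0.6099, 0.0037, 0.1827]
tool_rot: [0.0, 1.0, 0.0, -0.0]
contact_force: [-0.2, 0.0, 0.4]
gripper_width: 1.004
```

Call:
play_rows([
  [0,0,-0.02,0],
  [0,0,-0.02,0],
  [0,0,-0.02,0],
  [0,0,-0.02,0],
  [0,0,-0.02,0],
  [-0.011,-0.011,-0.02,0],
  [-0.014,-0.015,-0.02,0],
  [-0.014,-0.015,0,0],
  [-0.014,-0.015,0,0],
  [-0.014,-0.015,0,0],
  [-0.014,-0.015,0,0],
  [-0.014,-0.014,0,0],
  [-0.014,-0.014,0,0],
  [-0.014,-0.014,0,0],
  [-0.014,-0.014,0,0],
  [-0.014,-0.014,0,0],
  [0,0,0,0],
  [0,0,0,0],
  [0,0,0,0],
])

```text
t: 19.45
eef_pos: [0.4595, 0.1589, 0.3229]
tool_rot: [0.0, 1.0, -0.0, 0.0]
contact_force: [-0.0, -0.7, 0.2]
gripper_width: 0.994
```

```bash
python3 - <<'E'
from jar import *
print(pose()[0][:3].round(4)); print(jar(.1598,.4576,.082)); cv2.imwrite("pics/w6.png",load("wrist")["frame"])
P=cloud(shot("scene","s5.png")); Q=sel(P,(.56,.66),(-.05,.06),(.01,.05)); print("short placed scene",circ(Q,.0285,(.607,.004)))
E
```

```text
[[ 1.000e+00 -6.000e-04  5.000e-04  4.595e-01]
 [-6.000e-04 -1.000e+00 -3.000e-04  1.589e-01]
 [ 5.000e-04  3.000e-04 -1.000e+00  3.229e-01]]
((array([0.4577, 0.1598]), 909, np.float64(0.0001)), array([0.45818892, 0.16010591, 0.08149422]), array([0.03569138, 0.0353161 , 0.00690913]))
short placed scene (array([0.6096, 0.0028]), 525, np.float64(0.0031))
```

View pics/w6.png

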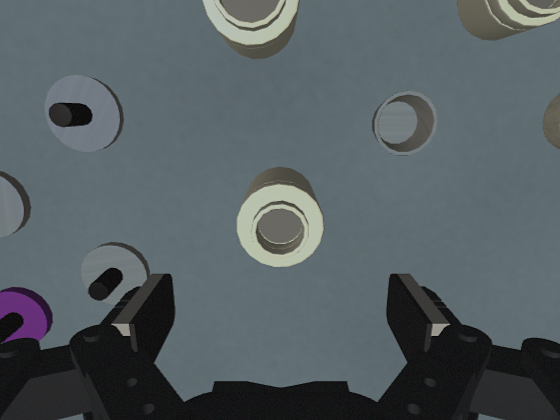

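Call:
play_rows([
  [-0.0015,0,0.02,0],
  [0,0,0.02,0],
  [0,0,0.02,0],
  [0,0,0.02,0],
  [0,0,0.02,0],
  [0,0,0.013,0],
  [0,0,0.01,0],
  [0,0,0,0],
  [0,0,0,0],
])

```text
t: 20.45
eef_pos: [0.4576, 0.1597, 0.2001]
tool_rot: [-0.0, 1.0, 0.0, 0.0]
contact_force: [-0.3, 0.7, 0.3]
gripper_width: 0.995
```

Call:
play_rows([
  [0,0,0,0],
  [0,0,0,0],
  [0,0,0,0],
  [0,0,0,0],
  [0,0,0,0],
  [0,0,0,0],
  [0,0,0,0],
  [0,0,0,0],
], claw=0.045)

```text
t: 21.25
eef_pos: [0.4577, 0.1595, 0.2007]
tool_rot: [0.0, 1.0, 0.0, 0.001]
contact_force: [-1.0, -0.9, 5.3]
gripper_width: 0.66
```

Call:
play_rows([
  [0,0,-0.01,0],
  [0,0,-0.02,0],
  [0,0,-0.02,0],
  [0,0,-0.02,0],
  [0,0,-0.02,0],
  [0,0,-0.02,0],
  [0.009,0.024,0,0],
  [0.009,0.024,0,0],
  [0.009,0.024,0,0],
  [0.009,0.024,0,0],
  [0.009,0.024,0,0],
  [0.009,0.024,0,0],
  [0.009,0.024,0,0],
  [0.009,0.024,0,0],
  [0.009,0.024,0,0],
  [0.009,0.024,0,0],
  [0.009,0.024,0,0],
  [0.009,0.024,0,0],
  [0.009,0.024,0,0],
  [0.009,0.024,0,0],
])

```text
t: 23.25
eef_pos: [0.5835, -0.1771, 0.3103]
tool_rot: [-0.0, 1.0, 0.0, -0.0]
contact_force: [0.2, 0.7, -2.4]
gripper_width: 0.655
```

Call:
play_rows([
  [0.004,0.01,0.02,0],
  [0,0.008,0.02,0],
  [0,0,0,0],
  [0,0,0,0],
  [0,0,0,0],
])

```text
t: 23.75
eef_pos: [0.588, -0.1934, 0.2712]
tool_rot: [-0.0, 1.0, 0.001, 0.001]
contact_force: [-0.2, 0.5, -2.2]
gripper_width: 0.663
```

```bash
python3 - <<'E'
from jar import *
T=held(.018,.1185); print(T[:3].round(4))
P=cloud(load("wrist")); cv2.imwrite("pics/w7.png",load("wrist")["frame"])
Q=sel(P,(.65,.76),(-.24,-.14),(.012,.1)); print("disp",circ(Q,.034,(.701,-.196)))
E
```

```text
body (array([-0.0001, -0.0008]), 4012, np.float64(0.0002))
  z 0.131 (array([-0.0002, -0.0008]), 1475, np.float64(0.0003))
  z 0.14 (array([-0.0001, -0.0008]), 1306, np.float64(0.0002))
  z 0.15 (array([-0.0001, -0.0007]), 967, np.float64(0.0002))
rim (array([ 0.0008, -0.0009]), 2506, np.float64(0.0008)) zmed 0.1181834562144819 plane [ 0.0081 -0.0032  0.1182]
[[ 1.000e+00  1.800e-03  1.700e-03  5.880e-01]
 [ 1.800e-03 -1.000e+00  2.000e-04 -1.934e-01]
 [ 1.700e-03 -2.000e-04 -1.000e+00  2.712e-01]]
disp (array([ 0.7014, -0.1955]), 636, np.float64(0.0001))
```

View pics/w7.png

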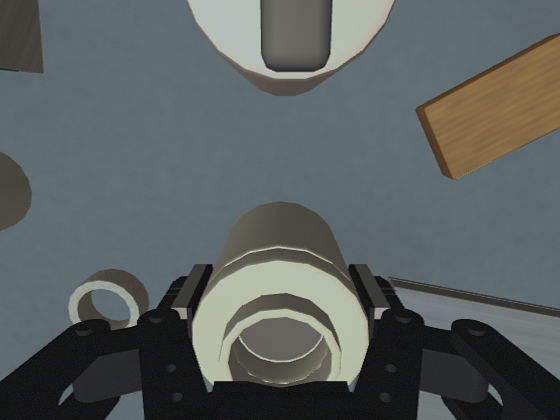

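Call:
play_rows([
  [0.001,0.003,0.02,0],
  [0,0,0.02,0],
  [0,0,0.015,0],
  [0,0,0.008,0],
  [0,0,0.004,0],
  [0,0,0.002,0],
  [0,0,0.001,0],
  [0,0,0.0005,0],
  [0,0,0,0],
  [0,0,0,0],
])

```text
t: 24.8
eef_pos: [0.5889, -0.1972, 0.2008]
tool_rot: [0.0, 1.0, 0.0, 0.001]
contact_force: [-3.7, 0.9, 5.5]
gripper_width: 0.658
```

Call:
play_rows([
  [0,0,0.0005,0],
  [0,0,0,0],
  [0,0,0,0],
])

```text
t: 25.1
eef_pos: [0.5889, -0.1972, 0.2007]
tool_rot: [0.0, 1.0, 0.0, 0.001]
contact_force: [-4.2, 1.5, 9.5]
gripper_width: 0.656
```

Call:
play_rows([
  [0,0,0,0],
  [0,0,0,0],
  [0,0,0,0],
  [0,0,0,0],
  [0,0,0,0],
  [0,0,-0.02,0],
  [0,0,-0.02,0],
  [0,0,-0.02,0],
  [0,0,-0.02,0],
  [0,0,-0.02,0],
  [0,0,-0.02,0],
  [-0.002,-0.024,-0.015,0],
  [-0.002,-0.024,-0.015,0],
  [-0.002,-0.024,-0.015,0],
  [-0.002,-0.024,-0.015,0],
  [-0.002,-0.024,-0.015,0],
  [-0.002,-0.024,-0.015,0],
  [-0.002,-0.024,-0.015,0],
  [-0.002,-0.024,-0.015,0],
  [-0.002,-0.018,0,0],
], claw=0.0854)

```text
t: 27.1
eef_pos: [0.5707, 0.0147, 0.4412]
tool_rot: [-0.0, 1.0, 0.001, 0.002]
contact_force: [0.4, 0.2, 0.3]
gripper_width: 1.003
```

Call:
play_rows([
  [0,0,0,0],
  [0,0,0,0],
  [0,0,0,0],
])

```text
t: 27.4
eef_pos: [0.5705, 0.0112, 0.4383]
tool_rot: [0.0, 1.0, -0.001, -0.0]
contact_force: [0.0, -0.5, 0.1]
gripper_width: 0.999
```

```bash
cat >> jar.py <<'E'
def jars(c,lst=(("tall",.589,-.196,.082,.018),("mid",.594,.177,.070,.021),("short",.607,.004,.058,.024))):
    P=cloud(c)
    for n,x,y,h,rn in lst:
        Q=sel(P,(x-.06,x+.06),(y-.06,y+.06),(.008,h-.011)); 
        Q=Q[np.abs(np.hypot(Q[:,0]-x,Q[:,1]-y)-.0285)<.012]
        a=circ(Q,.0285,(x,y)) if len(Q)>20 else None
        M=sel(P,(x-.06,x+.06),(y-.06,y+.06),(h-.003,h+.003)); M=M[np.hypot(M[:,0]-x,M[:,1]-y)<.04]
        b=(((M.min(0)+M.max(0))/2).round(4)[:2],(M.max(0)-M.min(0)).round(4)) if len(M) else None
        print(n,a,"rim",b)
E
python3 - <<'E'
from jar import *
print(pose()[0][:3].round(4)); c=shot("wrist","w8.png"); jars(c)
from meas import blobs
print("top");c=shot("top","t8.png");jars(c); blobs(c,.01,(.3,.62,.2,.45))
E
```

```text
[[ 1.000e+00 -1.200e-03 -9.000e-04  5.705e-01]
 [-1.200e-03 -1.000e+00 -8.000e-04  1.120e-02]
 [-9.000e-04  8.000e-04 -1.000e+00  4.383e-01]]
tall (array([ 0.5894, -0.1973]), 1647, np.float64(0.0004)) rim (array([ 0.5896, -0.1963]), array([0.035 , 0.0361, 0.0059]))
mid (array([0.5947, 0.1762]), 1171, np.float64(0.0023)) rim (array([0.5952, 0.1757]), array([0.0413, 0.0416, 0.006 ]))
short (array([ 0.6117, -0.0048]), 562, np.float64(0.008)) rim (array([0.6078, 0.0048]), array([0.0474, 0.0471, 0.006 ]))
top
tall None rim None
mid (array([0.5937, 0.1769]), 182, np.float64(0.0026)) rim (array([0.5929, 0.1763]), array([0.0398, 0.0399, 0.0057]))
short (array([0.6054, 0.0048]), 175, np.float64(0.0037)) rim (array([0.6057, 0.0062]), array([0.0463, 0.0459, 0.0059]))
px [129. 191.] n 137 zmax 0.024 min [0.522 0.423] max [0.593 0.45 ] topc [0.5584 0.4362] topsz [0.069 0.027]
px [181. 201.] n 362 zmax 0.048 min [0.499 0.28 ] max [0.552 0.335] topc [0.5252 0.3065] topsz [0.01  0.009]
px [148. 230.] n 383 zmax 0.047 min [0.429 0.365] max [0.483 0.419] topc [0.4552 0.3928] topsz [0.013 0.012]
px [185. 252.] n 390 zmax 0.047 min [0.368 0.273] max [0.422 0.328] topc [0.394  0.3008] topsz [0.012 0.01 ]
px [148. 272.] n 399 zmax 0.048 min [0.327 0.364] max [0.379 0.42 ] topc [0.3544 0.3916] topsz [0.01  0.012]
```

View pics/w8.png

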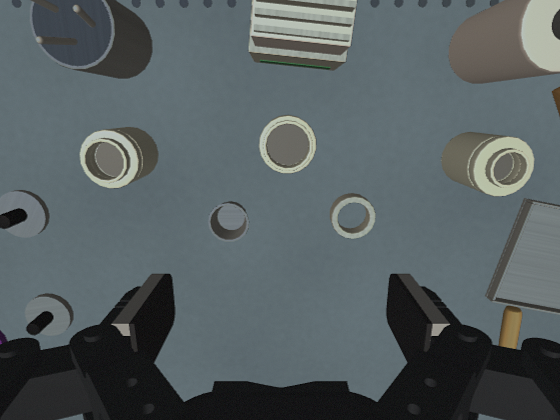

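Call:
play_rows([
  [-0.004,-0.023,0.008,0],
  [-0.004,-0.023,0.008,0],
  [-0.004,-0.023,0.008,0],
  [-0.004,-0.023,0.008,0],
  [-0.004,-0.023,0.008,0],
  [-0.004,-0.023,0.008,0],
  [-0.004,-0.023,0.008,0],
  [-0.004,-0.023,0.008,0],
  [-0.003,-0.023,0.012,0],
  [-0.003,-0.023,0.012,0],
  [-0.003,-0.023,0.012,0],
  [-0.003,-0.022,0.012,0],
  [0,-0.018,0.012,0],
  [0,0,0,0],
  [0,0,0,0],
  [0,0,0,0],
], claw=0.04)

```text
t: 29.1
eef_pos: [0.527, 0.3042, 0.3152]
tool_rot: [0.0, 1.0, -0.001, 0.0]
contact_force: [0.3, 0.1, -0.3]
gripper_width: 0.47
```

```bash
cat > lid.py <<'E'
from jar import *
def lid(x,y,zb=0.0,fresh=True,fn=None):
    c=shot("wrist",fn) if fresh else load("wrist"); P=cloud(c)
    K=sel(P,(x-.04,x+.04),(y-.04,y+.04),(zb+.018,zb+.041)); 
    T=sel(P,(x-.04,x+.04),(y-.04,y+.04),(zb+.0405,zb+.048))
    D=sel(P,(x-.05,x+.05),(y-.05,y+.05),(zb+.008,zb+.018))
    K=K[np.hypot(K[:,0]-x,K[:,1]-y)<.025]
    print("knob",circ(K,.008,(x,y)) if len(K)>10 else None,"ktop",((T.min(0)+T.max(0))/2).round(4) if len(T) else None,(T.max(0)-T.min(0)).round(4) if len(T) else None, "disc",((D.min(0)+D.max(0))/2).round(4),(D.max(0)-D.min(0)).round(4))
E
python3 - <<'E'
from lid import *
print(pose()[0][:3].round(4)); lid(.527,.306,fn="w9.png")
E
```

```text
[[ 1.000e+00 -1.400e-03  7.000e-04  5.270e-01]
 [-1.400e-03 -1.000e+00 -7.000e-04  3.042e-01]
 [ 7.000e-04  7.000e-04 -1.000e+00  3.152e-01]]
knob (array([0.5269, 0.3065]), 155, np.float64(0.0003)) ktop [0.5275 0.3065 0.0432] [0.0153 0.0155 0.0051] disc [0.5271 0.3065 0.013 ] [0.0551 0.0543 0.0099]
```

View pics/w9.png

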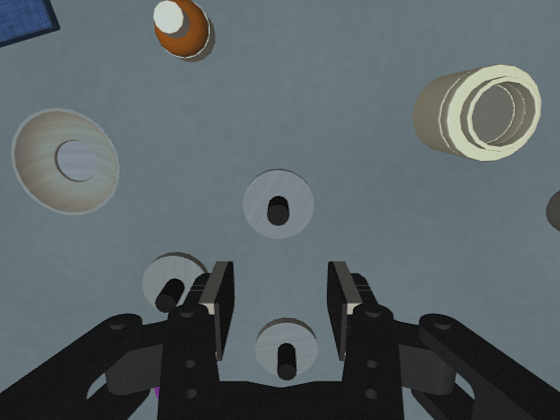

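Call:
play_rows([
  [0,-0.0015,0.02,0],
  [0,0,0.02,0],
  [0,0,0.02,0],
  [0,0,0.02,0],
  [0,0,0.02,0],
  [0,0,0.012,0],
  [0,0,0.007,0],
  [0,0,0.0055,0],
  [0,0,0,0],
  [0,0,0,0],
])

```text
t: 30.15
eef_pos: [0.5265, 0.3074, 0.191]
tool_rot: [-0.0, 1.0, 0.0, 0.0]
contact_force: [0.8, -0.6, -0.2]
gripper_width: 0.467
```

Call:
play_rows([
  [0,0,0,0],
  [0,0,0,0],
  [0,0,0,0],
  [0,0,0,0],
  [0,0,0,0],
  [0,0,0,0],
  [0,0,0,0],
], claw=0.005, force=60)

```text
t: 30.85
eef_pos: [0.5265, 0.3073, 0.191]
tool_rot: [-0.0, 1.0, 0.0, 0.0]
contact_force: [-0.2, -1.1, 5.6]
gripper_width: 0.166
```

Call:
play_rows([
  [0,0,-0.01,0],
  [0,0,-0.02,0],
  [0,0,-0.02,0],
  [0,0,-0.02,0],
  [0,0,-0.02,0],
  [0,0,-0.015,0],
  [0.01,0.019,0,0],
  [0.01,0.019,0,0],
  [0.01,0.019,0,0],
  [0.01,0.019,0,0],
  [0.01,0.019,0,0],
  [0.01,0.019,0,0],
  [0.0085,0.0175,0,0],
  [0,0,0,0],
  [0,0,0,0],
  [0,0,0,0],
])

```text
t: 32.45
eef_pos: [0.5941, 0.1772, 0.2954]
tool_rot: [-0.0, 1.0, 0.001, -0.0]
contact_force: [-1.5, 0.8, -0.6]
gripper_width: 0.166
```

```bash
cat >> lid.py <<'E'
def heldlid(pl,fn=None,kx=0):
    # pl: tool z of plate top
    T,_=pose(); c=shot("wrist",fn); P=cloud(c)
    Q=((P-T[:3,3])@T[:3,:3]).reshape(-1,3); Q=Q[~np.isnan(Q[:,0])]
    D=Q[(Q[:,2]>pl-.003)&(Q[:,2]<pl+.008)&(np.hypot(Q[:,0],Q[:,1])<.034)&(Q[:,0]>-.0)]
    D=D[np.hypot(D[:,0],D[:,1])>.02]
    # edge: outermost radius per angle
    a=np.arctan2(D[:,1],D[:,0]); r=np.hypot(D[:,0],D[:,1]); E=[]
    for b in np.arange(-1.5,1.5,.06):
        m=(a>=b)&(a<b+.06)
        if m.sum()>2: E.append(D[m][np.argmax(r[m])])
    E=np.array(E); print("edge",circ(E,.0275,(0,0))); print("plate z",np.median(D[D[:,2]<pl+.002][:,2]), np.linalg.lstsq(np.c_[D[:,:2],np.ones(len(D))],D[:,2],rcond=None)[0].round(4))
    print(T[:3].round(4))
E
python3 - <<'E'
from lid import *
heldlid(.176,"w10.png")
E
```

```text
edge (array([ 0.0007, -0.0007]), 50, np.float64(0.0001))
plate z 0.1751889115591295 [ 0.0545 -0.0025  0.1746]
[[ 1.000e+00  2.400e-03 -5.000e-04  5.941e-01]
 [ 2.400e-03 -1.000e+00  9.000e-04  1.772e-01]
 [-5.000e-04 -9.000e-04 -1.000e+00  2.954e-01]]
```

View pics/w10.png

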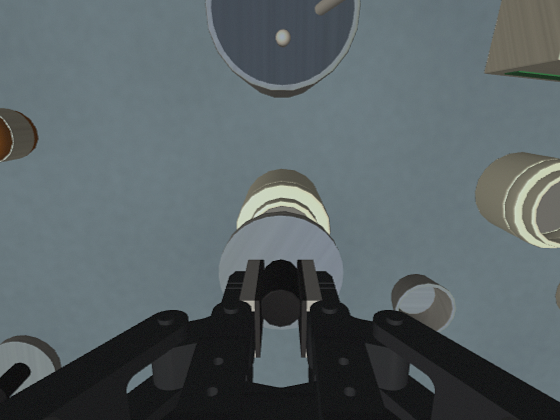

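```bash
python3 - <<'E'
from lid import *
P=cloud(load("wrist")); Q=sel(P,(.6,.64),(.13,.22),(.01,.058)); Q=Q[np.abs(np.hypot(Q[:,0]-.595,Q[:,1]-.176)-.0285)<.006]; print(circ(Q,.0285,(.595,.176)))
E
```

```text
(array([0.5948, 0.1765]), 861, np.float64(0.0001))
```

Call:
play_rows([
  [0,0.0015,0.01,0],
  [0,0,0.01,0],
  [0,0,0.008,0],
  [0,0,0.003,0],
  [0,0,0.002,0],
  [0,0,0.002,0],
  [0,0,0.001,0],
  [0,0,0,0],
])

```text
t: 33.3
eef_pos: [0.5949, 0.1742, 0.2594]
tool_rot: [-0.0, 1.0, 0.0, 0.0]
contact_force: [0.0, -0.1, -0.3]
gripper_width: 0.163
```

Call:
play_rows([
  [0,-0.001,0,0],
  [0,0,0,0],
  [0,0,0,0],
])

```text
t: 33.6
eef_pos: [0.5949, 0.1753, 0.2595]
tool_rot: [-0.0, 1.0, 0.0, 0.0]
contact_force: [0.4, -0.2, -0.4]
gripper_width: 0.161
```

```bash
python3 - <<'E'
from lid import *
heldlid(.176,"w11.png")
P=cloud(load("wrist")); Q=sel(P,(.6,.64),(.13,.22),(.01,.058)); Q=Q[np.abs(np.hypot(Q[:,0]-.595,Q[:,1]-.176)-.0285)<.006]; print(circ(Q,.0285,(.595,.176)))
E
```

```text
edge (array([ 0.0007, -0.0006]), 50, np.float64(0.0001))
plate z 0.17518411101949138 [ 0.0545 -0.0008  0.1746]
[[ 1.000e+00  8.000e-04  3.000e-04  5.949e-01]
 [ 8.000e-04 -1.000e+00  1.000e-04  1.753e-01]
 [ 3.000e-04 -1.000e-04 -1.000e+00  2.595e-01]]
(array([0.5948, 0.1766]), 1415, np.float64(0.0002))
```

Call:
play_rows([
  [-0.0008,-0.0007,0,0],
  [0,0,0.001,0],
  [0,0,0.001,0],
  [0,0,0.001,0],
  [0,0,0.001,0],
  [0,0,0,0],
])

```text
t: 34.25
eef_pos: [0.594, 0.1759, 0.2552]
tool_rot: [0.0, 1.0, 0.0, -0.0]
contact_force: [-0.1, -0.1, -0.9]
gripper_width: 0.165
```

Call:
play_rows([
  [0,0,0.001,0],
  [0,0,0.001,0],
  [0,0,0.001,0],
  [0,0,0,0],
])

```text
t: 34.65
eef_pos: [0.5944, 0.1762, 0.2549]
tool_rot: [0.0, 1.0, 0.0, 0.001]
contact_force: [-5.9, -2.3, 18.3]
gripper_width: 0.168
```

Call:
play_rows([
  [0,0,-0.013,0],
  [0,0,-0.02,0],
  [0,0,-0.015,0],
  [0,0.02,0,0],
  [0,0.022,0,0],
  [0,0.022,0,0],
  [0,0.022,0,0],
  [0,0.022,0,0],
  [0,0.022,0,0],
  [-0.001,0.022,0,0],
  [-0.001,0.022,0,0],
  [-0.001,0.022,0,0],
  [-0.001,0.022,0,0],
  [-0.001,0.022,0,0],
  [0,0.022,0,0],
  [0,0.022,0,0],
  [0,0.022,0,0],
  [0,0.022,0,0],
  [0,0.022,0,0],
  [0,0.022,0,0],
])

```text
t: 36.65
eef_pos: [0.5893, -0.197, 0.3007]
tool_rot: [0.0, 1.0, 0.0, 0.0]
contact_force: [-0.1, -0.4, -1.1]
gripper_width: 0.163
```

Call:
play_rows([
  [0,0.01,0.005,0],
  [0,0.006,0.01,0],
  [0,0,0,0],
  [0,0,0,0],
  [0,0,0,0],
  [0,0,0,0],
  [0,0,0,0],
])

```text
t: 37.35
eef_pos: [0.5895, -0.2115, 0.2856]
tool_rot: [-0.0, 1.0, 0.001, 0.0]
contact_force: [0.1, 0.4, 0.0]
gripper_width: 0.163
```

```bash
cat >> lid.py <<'E'
def rel(x,y,h,fn=None,pl=.176):
    heldlid(pl,fn)
    P=cloud(load("wrist")); Q=sel(P,(x+.003,x+.05),(y-.05,y+.05),(.01,h-.012)); Q=Q[np.abs(np.hypot(Q[:,0]-x,Q[:,1]-y)-.0285)<.006]; print("jar",circ(Q,.0285,(x,y)))
E
python3 - <<'E'
from lid import *
rel(.589,-.197,.082,"w12.png")
E
```

```text
edge (array([ 0.0007, -0.0007]), 50, np.float64(0.0001))
plate z 0.17518564637929 [ 0.0568 -0.0027  0.1746]
[[ 1.000e+00  1.500e-03  5.000e-04  5.895e-01]
 [ 1.500e-03 -1.000e+00  0.000e+00 -2.115e-01]
 [ 5.000e-04 -0.000e+00 -1.000e+00  2.856e-01]]
jar (array([ 0.5891, -0.1968]), 1391, np.float64(0.0002))
```

Call:
play_rows([
  [-0.001,-0.014,0.008,0],
  [0,0,0,0],
  [0,0,0,0],
  [0,0,0,0],
])

```text
t: 37.8
eef_pos: [0.5883, -0.198, 0.2773]
tool_rot: [0.0, 1.0, 0.0, 0.0]
contact_force: [0.1, 0.1, -0.2]
gripper_width: 0.162
```

```bash
python3 - <<'E'
from lid import *
rel(.589,-.197,.082,"w13.png")
E
```

```text
edge (array([ 0.0007, -0.0007]), 50, np.float64(0.0001))
plate z 0.17518395490680305 [ 0.0562 -0.0021  0.1746]
[[ 1.000e+00  9.000e-04  0.000e+00  5.883e-01]
 [ 9.000e-04 -1.000e+00 -2.000e-04 -1.980e-01]
 [ 0.000e+00  2.000e-04 -1.000e+00  2.773e-01]]
jar (array([ 0.5891, -0.1969]), 1490, np.float64(0.0001))
```

Call:
play_rows([
  [0,-0.0003,0.002,0],
  [0,0,0.002,0],
  [0,0,0.002,0],
  [0,0,0.002,0],
  [0,0,0.001,0],
  [0,0,0.001,0],
  [0,0,0,0],
])

```text
t: 38.55
eef_pos: [0.5883, -0.1978, 0.2671]
tool_rot: [-0.0, 1.0, 0.0, -0.0]
contact_force: [0.1, 0.5, -0.9]
gripper_width: 0.167
```

Call:
play_rows([
  [0,0,0.001,0],
  [0,0,0.001,0],
  [0,0,0.001,0],
  [0,0,0,0],
])

```text
t: 38.95
eef_pos: [0.5882, -0.1978, 0.2642]
tool_rot: [-0.0, 1.0, 0.0, -0.0]
contact_force: [0.1, -0.4, -1.0]
gripper_width: 0.165
```

Past the skirt: it fits. Push home.

Call:
play_rows([
  [0,0,0.001,0],
  [0,0,0.001,0],
  [0,0,0.001,0],
  [0,0,0.001,0],
  [0,0,0.001,0],
  [0,0,0,0],
  [0,0,0,0],
])

```text
t: 39.65
eef_pos: [0.5886, -0.1977, 0.261]
tool_rot: [0.0, 1.0, 0.0, 0.0]
contact_force: [-3.6, 0.9, 12.7]
gripper_width: 0.165
```

Call:
play_rows([
  [0,0,0,0],
  [0,0,0,0],
  [0,0,0,0],
  [0,0,0,0],
  [0,0,-0.02,0],
  [0,0,-0.02,0],
  [0,0,-0.02,0],
  [-0.002,-0.022,-0.01,0],
  [-0.002,-0.022,-0.01,0],
  [-0.005,-0.022,0,0],
  [-0.005,-0.022,0,0],
  [-0.005,-0.022,0,0],
  [-0.005,-0.022,0,0],
  [-0.005,-0.022,0,0],
  [-0.005,-0.022,0,0],
  [-0.005,-0.022,0,0],
  [-0.005,-0.022,0,0],
  [-0.005,-0.022,0,0],
  [-0.005,-0.022,0,0],
  [-0.005,-0.022,0,0],
], claw=0.04)

```text
t: 41.65
eef_pos: [0.5288, 0.089, 0.3392]
tool_rot: [0.0, 1.0, 0.0, -0.0]
contact_force: [1.0, 0.2, 0.3]
gripper_width: 0.47
```

```bash
python3 - <<'E'
from meas import *
c=shot("scene","s14.png"); blobs(c,.01,(.3,.66,-.24,.45))
P=cloud(c); from fit import *
K=sel(P,(.55,.63),(-.24,-.15),(.075,.2)); print("zmax lid tall",np.percentile(K[:,2],[50,90,99]))
i=c["frame"]; cv2.imwrite("pics/s14c.png",cv2.resize(i[140:340,70:470],None,fx=2,fy=2,interpolation=cv2.INTER_CUBIC))
E
```

```text
px [278.  80.] n 7698 zmax 0.504 min [0.502 0.023] max [0.591 0.156] topc [0.5651 0.1034] topsz [0.048 0.089]
px [150. 208.] n 1028 zmax 0.114 min [ 0.563 -0.225] max [ 0.622 -0.168] topc [ 0.5914 -0.1983] topsz [0.019 0.014]
px [223. 235.] n 910 zmax 0.060 min [ 0.503 -0.095] max [0.64  0.032] topc [0.6096 0.0045] topsz [0.049 0.046]
px [387. 228.] n 344 zmax 0.044 min [0.368 0.272] max [0.426 0.326] topc [0.3985 0.2981] topsz [0.019 0.015]
px [433. 228.] n 350 zmax 0.044 min [0.329 0.363] max [0.387 0.417] topc [0.356  0.3908] topsz [0.017 0.013]
px [270. 231.] n 244 zmax 0.028 min [0.498 0.047] max [0.547 0.091] topc [0.5234 0.0689] topsz [0.046 0.043]
px [305. 254.] n 825 zmax 0.072 min [0.573 0.148] max [0.628 0.204] topc [0.5976 0.1747] topsz [0.042 0.041]
px [424. 253.] n 414 zmax 0.044 min [0.433 0.363] max [0.49  0.417] topc [0.4612 0.3896] topsz [0.02  0.014]
px [439. 286.] n 187 zmax 0.020 min [0.525 0.422] max [0.599 0.45 ] topc [0.5618 0.4355] topsz [0.074 0.028]
px [393. 297.] n 253 zmax 0.062 min [0.637 0.349] max [0.66  0.383] topc [0.6506 0.3659] topsz [0.017 0.016]
zmax lid tall [0.08522218 0.10725888 0.11341113]
```

View pics/s14c.png

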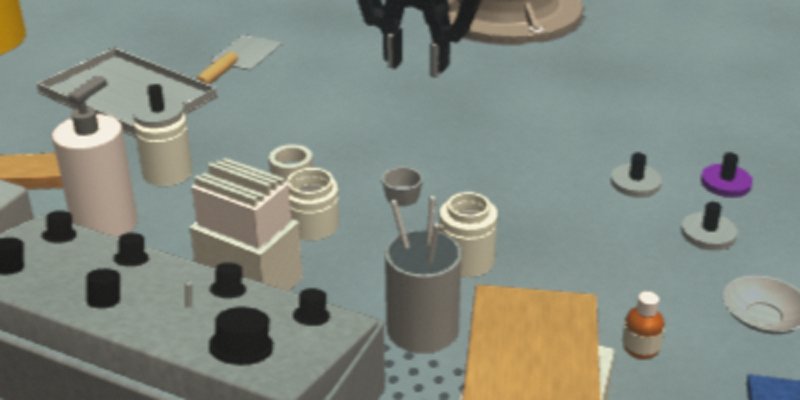

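Call:
play_rows([
  [-0.005,-0.022,0,0],
  [-0.005,-0.022,0,0],
  [-0.005,-0.022,0,0],
  [-0.005,-0.022,0,0],
  [-0.005,-0.022,0,0],
  [-0.005,-0.022,0,0],
  [-0.005,-0.022,0.005,0],
  [-0.005,-0.022,0.005,0],
  [-0.005,-0.022,0.005,0],
  [-0.005,-0.022,0.005,0],
  [-0.005,-0.022,0.005,0],
  [-0.005,-0.02,0,0],
  [-0.005,-0.02,0,0],
  [-0.003,0,0,0],
  [0,0,0,0],
  [0,0,0,0],
  [0,0,0,0],
])

```text
t: 43.4
eef_pos: [0.4616, 0.3689, 0.3142]
tool_rot: [0.0, 1.0, -0.001, 0.0]
contact_force: [-0.8, -0.4, 0.3]
gripper_width: 0.467
```

```bash
python3 - <<'E'
from lid import *
print(pose()[0][:3].round(4)); lid(.4575,.391,fn="w15.png")
E
```

```text
[[ 1.000e+00 -1.000e-03  3.000e-04  4.616e-01]
 [-1.000e-03 -1.000e+00 -9.000e-04  3.689e-01]
 [ 3.000e-04  9.000e-04 -1.000e+00  3.142e-01]]
knob (array([0.4577, 0.3917]), 168, np.float64(0.0004)) ktop [0.4579 0.3914 0.0431] [0.0158 0.0154 0.0051] disc [0.458  0.3915 0.0129] [0.0548 0.0545 0.0099]
```

View pics/w15.png

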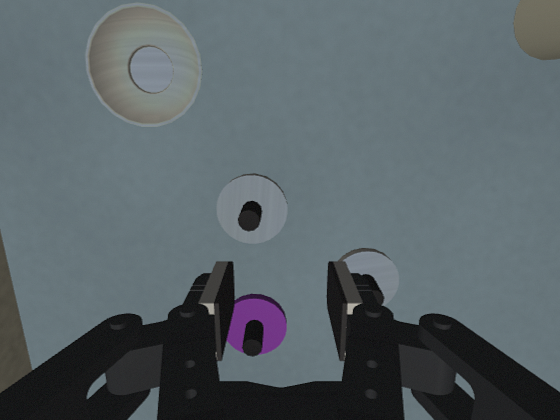

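Call:
play_rows([
  [-0.002,-0.011,0.01,0],
  [-0.002,-0.011,0.01,0],
  [0,0,0.02,0],
  [0,0,0.02,0],
  [0,0,0.02,0],
  [0,0,0.02,0],
  [0,0,0.012,0],
  [0,0,0.007,0],
  [0,0,0.004,0],
  [0,0,0,0],
  [0,0,0,0],
  [0,0,0,0],
])

```text
t: 44.65
eef_pos: [0.4572, 0.3924, 0.1921]
tool_rot: [-0.0, 1.0, 0.0, 0.001]
contact_force: [-0.2, -0.2, 0.2]
gripper_width: 0.475
```

Call:
play_rows([
  [0,0,0,0],
  [0,0,0,0],
  [0,0,0,0],
  [0,0,0,0],
  [0,0,0,0],
  [0,0,0,0],
  [0,0,0,0],
], claw=0.005)

```text
t: 45.35
eef_pos: [0.4571, 0.3923, 0.192]
tool_rot: [-0.0, 1.0, 0.0, 0.0]
contact_force: [-0.4, -1.3, 5.6]
gripper_width: 0.164
```

Call:
play_rows([
  [0,0,-0.01,0],
  [0,0,-0.02,0],
  [0,0,-0.02,0],
  [0,0,-0.02,0],
  [0,0,-0.02,0],
  [0,0,-0.015,0],
  [0.011,0.018,0,0],
  [0.011,0.018,0,0],
  [0.011,0.018,0,0],
  [0.011,0.018,0,0],
  [0.011,0.018,0,0],
  [0.011,0.018,0,0],
  [0.011,0.018,0,0],
  [0.011,0.018,0,0],
  [0.011,0.018,0,0],
  [0.011,0.018,0,0],
  [0.011,0.018,0,0],
  [0.011,0.018,0,0],
])

```text
t: 47.15
eef_pos: [0.5893, 0.1754, 0.2964]
tool_rot: [0.0, 1.0, 0.0, -0.0]
contact_force: [0.2, -0.5, -0.1]
gripper_width: 0.161
```

Call:
play_rows([
  [0.004,0,0.01,0],
  [0,0,0.01,0],
  [0,0,0,0],
  [0,0,0,0],
  [0,0,0,0],
])

```text
t: 47.65
eef_pos: [0.5926, 0.1774, 0.2764]
tool_rot: [-0.0, 1.0, 0.001, -0.0]
contact_force: [-0.3, -0.4, -0.3]
gripper_width: 0.164
```

```bash
python3 - <<'E'
from lid import *
rel(.5948,.1765,.070,"w16.png",.177)
E
```

```text
edge (array([ 0.0009, -0.0007]), 50, np.float64(0.0001))
plate z 0.17613190034582948 [0.0701 0.0005 0.1754]
[[ 1.000e+00  2.400e-03 -1.000e-04  5.926e-01]
 [ 2.400e-03 -1.000e+00  4.000e-04  1.774e-01]
 [-1.000e-04 -4.000e-04 -1.000e+00  2.764e-01]]
jar (array([0.5948, 0.1765]), 1046, np.float64(0.0001))
```

View pics/w16.png

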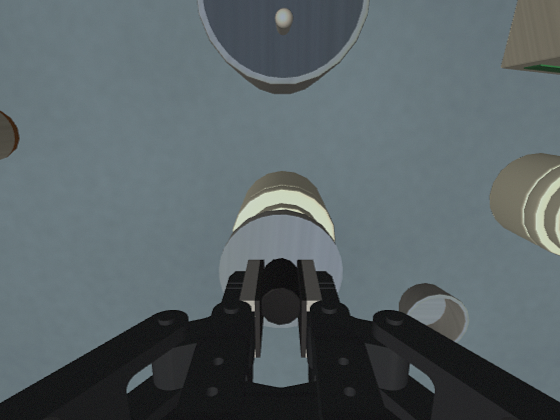

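Call:
play_rows([
  [0.0013,0.0008,0.01,0],
  [0,0,0.002,0],
  [0,0,0,0],
  [0,0,0,0],
  [0,0,0,0],
])

```text
t: 48.2
eef_pos: [0.5944, 0.1755, 0.2645]
tool_rot: [-0.0, 1.0, 0.0, 0.0]
contact_force: [0.5, -0.1, -0.6]
gripper_width: 0.167
```

```bash
python3 - <<'E'
from lid import *
rel(.5948,.1765,.070,"w17.png",.177)
E
```

```text
edge (array([ 0.0009, -0.0007]), 50, np.float64(0.0001))
plate z 0.17613855185414773 [0.0717 0.0012 0.1754]
[[ 1.000e+00  7.000e-04  3.000e-04  5.944e-01]
 [ 7.000e-04 -1.000e+00  1.000e-04  1.755e-01]
 [ 3.000e-04 -1.000e-04 -1.000e+00  2.645e-01]]
jar (array([0.5948, 0.1765]), 1307, np.float64(0.0001))
```

Call:
play_rows([
  [-0.0005,-0.0003,0.001,0],
  [0,0,0.001,0],
  [0,0,0.001,0],
  [0,0,0.001,0],
  [0,0,0.001,0],
  [0,0,0.001,0],
  [0,0,0,0],
])

```text
t: 48.95
eef_pos: [0.5944, 0.176, 0.2605]
tool_rot: [-0.0, 1.0, 0.0, 0.001]
contact_force: [-4.6, -1.8, 15.0]
gripper_width: 0.16
```

Call:
play_rows([
  [0,0,-0.01,0],
  [0,0,-0.015,0],
  [0,0,-0.01,0],
  [0.0015,0.019,0,0],
  [0.0015,0.019,0,0],
  [0.0015,0.019,0,0],
  [0.0015,0.019,0,0],
  [0.0015,0.019,0,0],
  [0.0015,0.019,0,0],
  [0.0015,0.019,0,0],
  [0.0015,0.019,0,0],
  [0,0.018,0.01,0],
  [0,0,0.015,0],
  [0,0,0,0],
  [0,0,0,0],
  [0,0,0,0],
  [0,0,0,0],
])

```text
t: 50.65
eef_pos: [0.6061, 0.0068, 0.2687]
tool_rot: [-0.0, 1.0, 0.001, 0.0]
contact_force: [0.3, -0.5, 0.3]
gripper_width: 0.166
```

```bash
python3 - <<'E'
from lid import *
rel(.607,.0045,.058,"w18.png",.177)
E
```

```text
edge (array([ 0.0009, -0.0007]), 50, np.float64(0.0001))
plate z 0.17616555038440274 [ 0.067  -0.      0.1755]
[[ 1.000e+00  2.200e-03  7.000e-04  6.061e-01]
 [ 2.200e-03 -1.000e+00  5.000e-04  6.800e-03]
 [ 7.000e-04 -5.000e-04 -1.000e+00  2.687e-01]]
jar (array([0.6073, 0.0046]), 830, np.float64(0.0001))
```

View pics/w18.png

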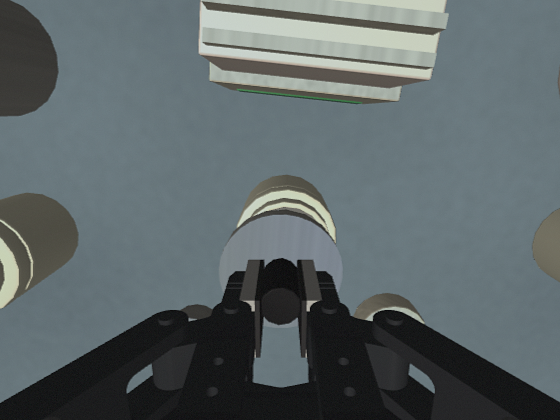

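Call:
play_rows([
  [0.0003,0.002,0.01,0],
  [0,0,0.006,0],
  [0,0,0,0],
  [0,0,0,0],
  [0,0,0,0],
])

```text
t: 51.2
eef_pos: [0.6064, 0.0038, 0.2524]
tool_rot: [-0.0, 1.0, 0.0, 0.0]
contact_force: [0.4, 0.9, -0.6]
gripper_width: 0.159
```

```bash
python3 - <<'E'
from lid import *
rel(.607,.0045,.058,"w19.png",.177)
E
```

```text
edge (array([ 0.0008, -0.0007]), 50, np.float64(0.0001))
plate z 0.1761379561935462 [ 0.0686 -0.0007  0.1755]
[[ 1.000e+00  7.000e-04  3.000e-04  6.064e-01]
 [ 7.000e-04 -1.000e+00  1.000e-04  3.800e-03]
 [ 3.000e-04 -1.000e-04 -1.000e+00  2.524e-01]]
jar (array([0.6073, 0.0047]), 1039, np.float64(0.0002))
```

Call:
play_rows([
  [0,0,0.0015,0],
  [0,0,0.0015,0],
  [0,0,0.0015,0],
  [0,0,0.0015,0],
  [0,0,0.0015,0],
  [0,0,0.0015,0],
  [0,0,0.001,0],
  [0,0,0,0],
])

```text
t: 52.05
eef_pos: [0.6062, 0.0037, 0.2421]
tool_rot: [0.0, 1.0, 0.0, -0.0]
contact_force: [0.2, -0.3, -0.7]
gripper_width: 0.16
```

Past both stops; push home.

Call:
play_rows([
  [0,0,0.001,0],
  [0,0,0.001,0],
  [0,0,0.001,0],
  [0,0,0.001,0],
  [0,0,0.001,0],
  [0,0,0.001,0],
  [0,0,0,0],
  [0,0,0,0],
])

```text
t: 52.85
eef_pos: [0.6064, 0.0039, 0.2379]
tool_rot: [0.0, 1.0, 0.0, 0.0]
contact_force: [-4.4, -0.7, 13.4]
gripper_width: 0.165
```

Call:
play_rows([
  [0,0,0,0],
  [0,0,0,0],
  [0,0,0,0],
  [0,0,0,0],
  [0,0,-0.02,0],
  [0,0,-0.02,0],
  [0,0,-0.02,0],
  [0,0,-0.02,0],
  [-0.014,-0.02,0,0],
  [-0.014,-0.02,0,0],
  [-0.014,-0.02,0,0],
  [-0.014,-0.02,0,0],
  [-0.014,-0.02,0,0],
  [-0.014,-0.02,0,0],
  [-0.014,-0.02,0,0],
  [-0.014,-0.02,0,0],
  [-0.014,-0.02,0,0],
  [-0.014,-0.02,0,0],
  [-0.014,-0.02,0,0],
  [-0.014,-0.02,0,0],
], claw=0.04)

```text
t: 54.85
eef_pos: [0.4375, 0.2444, 0.3163]
tool_rot: [-0.0, 1.0, 0.0, 0.0]
contact_force: [0.7, -0.6, 0.8]
gripper_width: 0.468
```

Call:
play_rows([
  [-0.014,-0.02,0,0],
  [-0.014,-0.02,0,0],
  [-0.01,-0.01,0,0],
  [0,0,0,0],
  [0,0,0,0],
  [0,0,0,0],
])

```text
t: 55.45
eef_pos: [0.401, 0.2924, 0.3162]
tool_rot: [0.0, 1.0, -0.001, 0.0]
contact_force: [0.4, 0.1, 1.2]
gripper_width: 0.467
```

```bash
python3 - <<'E'
from lid import *
print(pose()[0][:3].round(4)); lid(.397,.299,fn="w20.png")
from meas import blobs
c=shot("scene","s20.png"); blobs(c,.01,(.5,.66,-.24,.25))
E
```

```text
[[ 1.000e+00 -1.400e-03  3.000e-04  4.010e-01]
 [-1.400e-03 -1.000e+00 -8.000e-04  2.924e-01]
 [ 3.000e-04  7.000e-04 -1.000e+00  3.162e-01]]
knob (array([0.3962, 0.2999]), 162, np.float64(0.0005)) ktop [0.3965 0.3    0.0434] [0.0157 0.0149 0.0053] disc [0.3964 0.2999 0.0131] [0.0551 0.054  0.0096]
px [150. 208.] n 1032 zmax 0.115 min [ 0.563 -0.227] max [ 0.623 -0.167] topc [ 0.5924 -0.1969] topsz [0.017 0.015]
px [224. 234.] n 961 zmax 0.091 min [ 0.502 -0.095] max [0.64  0.033] topc [0.6091 0.0039] topsz [0.015 0.016]
px [270. 231.] n 240 zmax 0.028 min [0.5   0.046] max [0.547 0.091] topc [0.5239 0.0692] topsz [0.047 0.044]
px [305. 254.] n 829 zmax 0.071 min [0.573 0.148] max [0.627 0.204] topc [0.5976 0.1751] topsz [0.044 0.04 ]
```

View pics/w20.png

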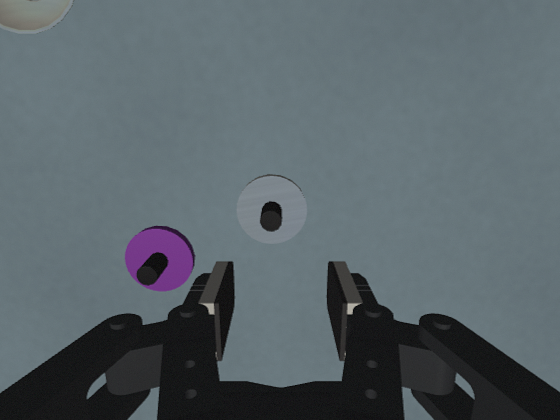

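Call:
play_rows([
  [-0.0045,-0.006,0.01,0],
  [0,0,0.015,0],
  [0,0,0.02,0],
  [0,0,0.02,0],
  [0,0,0.02,0],
  [0,0,0.018,0],
  [0,0,0.012,0],
  [0,0,0.007,0],
  [0,0,0.003,0],
  [0,0,0,0],
  [0,0,0,0],
  [0,0,0,0],
])

```text
t: 56.75
eef_pos: [0.3958, 0.2998, 0.1919]
tool_rot: [-0.0, 1.0, 0.0, 0.001]
contact_force: [-0.5, 0.0, 0.2]
gripper_width: 0.47
```

Call:
play_rows([
  [0,0,0,0],
  [0,0,0,0],
  [0,0,0,0],
  [0,0,0,0],
  [0,0,0,0],
  [0,0,0,0],
  [0,0,0,0],
], claw=0.005)

```text
t: 57.45
eef_pos: [0.3957, 0.2997, 0.1918]
tool_rot: [-0.0, 1.0, 0.0, 0.0]
contact_force: [0.5, -1.3, 5.6]
gripper_width: 0.165
```

Call:
play_rows([
  [0,0,-0.01,0],
  [0,0,-0.02,0],
  [0,0,-0.02,0],
  [0,0,-0.02,0],
  [0,0,-0.02,0],
  [0.0165,0.0103,0,0],
  [0.0165,0.0103,0,0],
  [0.0165,0.0103,0,0],
  [0.0165,0.0103,0,0],
  [0.0165,0.0103,0,0],
  [0.0165,0.0103,0,0],
  [0.0165,0.0103,0,0],
  [0.0165,0.0103,0,0],
  [0.0165,0.0103,0,0],
  [0.0165,0.0103,0,0],
  [0.0165,0.0103,0,0],
  [0.0165,0.01,0.01,0],
  [0,0,0,0],
  [0,0,0,0],
  [0,0,0,0],
])

```text
t: 59.45
eef_pos: [0.593, 0.1772, 0.271]
tool_rot: [-0.0, 1.0, 0.001, -0.0]
contact_force: [-0.7, -0.4, -0.8]
gripper_width: 0.165
```

```bash
python3 - <<'E'
from lid import *
rel(.5948,.1765,.070,"w21.png",.177)
E
```

```text
edge (array([ 0.0007, -0.0006]), 50, np.float64(0.0001))
plate z 0.1759968314874407 [ 0.0623 -0.003   0.1754]
[[ 1.000e+00  2.000e-03 -1.000e-03  5.930e-01]
 [ 2.000e-03 -1.000e+00  5.000e-04  1.772e-01]
 [-1.000e-03 -5.000e-04 -1.000e+00  2.710e-01]]
jar (array([0.5948, 0.1765]), 1141, np.float64(0.0001))
```

View pics/w21.png

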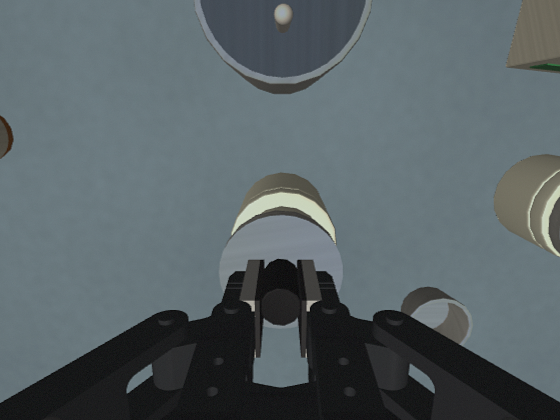

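Call:
play_rows([
  [0.0011,0.0005,0.006,0],
  [0,0,0,0],
  [0,0,0,0],
  [0,0,0,0],
  [0,0,0,0],
])

```text
t: 60.0
eef_pos: [0.5947, 0.176, 0.2654]
tool_rot: [-0.0, 1.0, 0.0, 0.0]
contact_force: [-0.2, 0.3, -0.6]
gripper_width: 0.165
```

```bash
python3 - <<'E'
from lid import *
rel(.5948,.1765,.070,"w22.png",.177)
E
```

```text
edge (array([ 0.0007, -0.0006]), 50, np.float64(0.0001))
plate z 0.17601010495876948 [ 0.0583 -0.0026  0.1754]
[[ 1.000e+00  7.000e-04  2.000e-04  5.947e-01]
 [ 7.000e-04 -1.000e+00  0.000e+00  1.760e-01]
 [ 2.000e-04 -0.000e+00 -1.000e+00  2.654e-01]]
jar (array([0.5948, 0.1765]), 1301, np.float64(0.0002))
```

Call:
play_rows([
  [-0.0006,0,0.0015,0],
  [0,0,0.0015,0],
  [0,0,0.0015,0],
  [0,0,0.0015,0],
  [0,0,0.0015,0],
  [0,0,0.0015,0],
  [0,0,0.0015,0],
  [0,0,0.0005,0],
  [0,0,0,0],
])

```text
t: 60.95
eef_pos: [0.5941, 0.1759, 0.2542]
tool_rot: [0.0, 1.0, 0.0, -0.0]
contact_force: [0.1, 0.3, -1.5]
gripper_width: 0.161
```

Call:
play_rows([
  [0,0,0.001,0],
  [0,0,0.001,0],
  [0,0,0.001,0],
  [0,0,0.001,0],
  [0,0,0.001,0],
  [0,0,0.001,0],
  [0,0,0,0],
  [0,0,0,0],
])

```text
t: 61.75
eef_pos: [0.5943, 0.1761, 0.2498]
tool_rot: [0.0, 1.0, 0.0, 0.001]
contact_force: [-3.6, -1.7, 12.0]
gripper_width: 0.167
```

Home too. Release, retreat to an overview and check everything.

Call:
play_rows([
  [0,0,0,0],
  [0,0,0,0],
  [0,0,0,0],
  [0,0,0,0],
  [0,0,-0.02,0],
  [0,0,-0.02,0],
  [0,0,-0.02,0],
  [0,0,-0.02,0],
  [-0.002,0.02,-0.015,0],
  [-0.002,0.02,-0.015,0],
  [-0.002,0.02,-0.015,0],
  [-0.002,0.02,-0.015,0],
  [-0.002,0.02,-0.015,0],
  [-0.002,0.02,-0.015,0],
  [-0.002,0.02,-0.015,0],
  [-0.002,0.02,-0.01,0],
  [0,0,0,0],
  [0,0,0,0],
  [0,0,0,0],
  [0,0,0,0],
], claw=0.04)

```text
t: 63.75
eef_pos: [0.5781, 0.0172, 0.4426]
tool_rot: [-0.0, 1.0, 0.001, -0.001]
contact_force: [0.1, 1.1, -0.5]
gripper_width: 0.469
```

```bash
python3 - <<'E'
from lid import *
from meas import blobs
c=shot("wrist","w23.png"); P=cloud(c); print(pose()[0][:3,3])
for n,x,y,h in (("tall",.589,-.197,.082),("mid",.595,.1765,.070),("short",.607,.0046,.058)):
    Q=sel(P,(x-.06,x+.06),(y-.06,y+.06),(.006,h-.011)); Q=Q[np.abs(np.hypot(Q[:,0]-x,Q[:,1]-y)-.0285)<.006]
    L=sel(P,(x-.04,x+.04),(y-.04,y+.04),(h-.002,h+.01)); K=sel(P,(x-.04,x+.04),(y-.04,y+.04),(h+.02,h+.06))
    D=L[(np.hypot(L[:,0]-x,L[:,1]-y)>.012)&(np.hypot(L[:,0]-x,L[:,1]-y)<.025)]
    print(n,circ(Q,.0285,(x,y)) if len(Q)>9 else None,"lid disc",((L.min(0)+L.max(0))/2).round(4)[:2],"plate top-h",(np.median(D[:,2])-h).round(4),"knob top-h",(np.percentile(K[:,2],90)-h).round(4),
     "tilt",np.linalg.lstsq(np.c_[D[:,:2],np.ones(len(D))],D[:,2],rcond=None)[0][:2].round(3))
Q=sel(P,(.65,.76),(.13,.23),(.012,.08)); print("pot",circ(Q,.034,(.705,.177)))
Q=sel(P,(.65,.76),(-.24,-.14),(.012,.1)); print("disp",circ(Q,.034,(.701,-.196)))
c=shot("scene","s23.png")
E
```

```text
[0.57815967 0.01705796 0.44266394]
tall (array([ 0.5894, -0.1973]), 1668, np.float64(0.0003)) lid disc [ 0.5897 -0.1968] plate top-h 0.0039 knob top-h 0.0326 tilt [0.    0.001]
mid (array([0.5948, 0.1767]), 919, np.float64(0.0002)) lid disc [0.5951 0.1765] plate top-h 0.0039 knob top-h 0.0327 tilt [-0.002  0.003]
short (array([0.6073, 0.0045]), 46, np.float64(0.0001)) lid disc [0.6076 0.0041] plate top-h 0.004 knob top-h 0.0327 tilt [ 0.    -0.001]
pot (array([0.7066, 0.1778]), 1895, np.float64(0.0002))
disp (array([ 0.7013, -0.1959]), 3790, np.float64(0.0003))
```

View pics/s23.png

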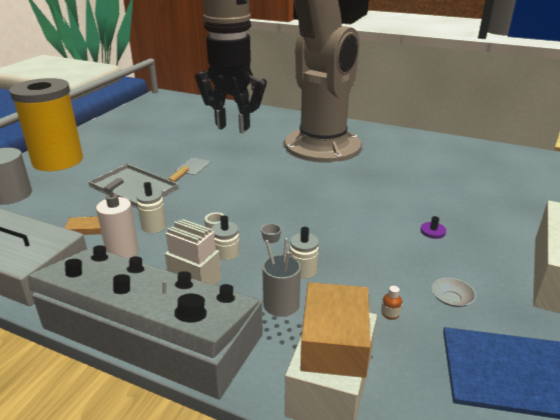

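View pics/w23.png

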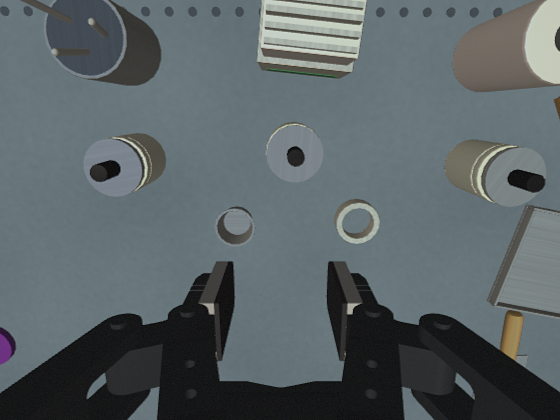

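```bash
python3 - <<'E'
from lid import *
P=cloud(load("wrist"))
Q=sel(P,(.45,.64),(-.15,.15),(-.01,.008)); print("table",np.median(Q[:,2]))
Q=sel(P,(.48,.57),(.04,.1),(.022,.04)); print("gallipot rim (26)",np.percentile(Q[:,2],[50,95]))
Q=sel(P,(.48,.57),(-.1,-.04),(.015,.04)); print("tape (20)",np.percentile(Q[:,2],[50,95]))
Q=sel(P,(.66,.76),(.13,.23),(.085,.1)); print("pot rim (90)",np.percentile(Q[:,2],[50,95]))
E
```

```text
table 0.0009498447289590373
gallipot rim (26) [0.02648343 0.02798952]
tape (20) [0.02048567 0.02209063]
pot rim (90) [0.09125902 0.09269594]
```

```bash
python3 -c "
from station import bot; print(bot.hand_in())"
```

```text
the job is handed in; nothing more can be done
None
```

All three jars were there, so each is standing in front of its own thing with its own lid on, and no lid had to go in the tray. I handed the job in at about 64 s of the 210 s, with the gripper clear of everything.

- **Jars:** The gaps came out at about 49 to 51 mm and the side offset at 1 to 1.5 mm, measured with the wrist camera. For the instrument pot and the pump dispenser, which are round, I took "in front" as straight towards the robot along the x axis. The needle carton stands about 6° askew, so I placed the short jar square to its front face.
- **Finding the lids:** I tried the first two lids on the middle jar.
  - The first stopped about 6 mm too high, so it belonged to the tall jar and went fully home there.
  - The second stopped about 10.5 mm too high and went home on the short jar.
  - The third went home on the middle jar.
- **Lids home:** Each lid stopped within 0.1 mm of its fully-home height at a push of 12 to 13 N. None of them is measurably tilted.
- **Disagreement in the checks:** The last camera check read the lids about 1 mm high. It read the bare table and the pot rim about 1 mm high as well, so I put that down to the camera.
- **Everything else:** I did not touch anything else, including the purple lid. I saw no sign that any item had been knocked aside.

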